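# Sort spare cart casters by spinning their wheels

## Robot

A 6-joint arm with a two-finger parallel gripper is mounted at the origin on the work surface. World frame = base frame: x ahead of the robot, y to its left, z up, the work surface at z = 0. Lengths are in m, angles in degrees, forces in N, time in s.
With the tool pointing down it reaches from about 0.275 to 0.725 m from the base axis. Payload 15.9 kg.
Tool frame: the origin (TCP) lies at the very end of the fingers, on their centre line; the grasp point (between the pads) lies arm.grip_depth behind it (arm.grip_depth is the distance from the TCP to the grasp point, in m); z points along the fingers, y is the direction in which the jaws open and shut (so a half turn about z gives the same grasp; the last joint's range is limited). The gripper opens to 85 mm and grips with 20 to 120 N. Pads are 22 mm wide; open, the fingers measure 114 mm over their backs; the gripper's body (76 mm by 85 mm) begins 54 mm behind the grasp point. The pads swing forward as they close: fully open they stand 13 mm farther back than shut.
Start: joints at [-64.286, 12.198, -1.971, 75.831, 0, 90], TCP at [0.217, -0.45, 0.231] pointing down, gripper open.
Joint ranges: [-170.91, 170.91], [-42.67, 98.43], [-65.05, 77.54], [-120.47, 116.71], [-90, 82.35], [-180, 180]. Speed limits (degrees/s): [108.29, 108.29, 136.94, 147.25, 180, 180].

## Interface

Orientations are given as [roll, pitch, yaw] about the fixed x, y, z axes, in that order (R = Rz(yaw) Ry(pitch) Rx(roll)).
In Python, from plant import arm gives the robot as it stands. The module is installed in compiled form; this text tells all that it offers.
- The arm moves only by the tool jog_arm, never from a script. Its argument "rows" is a list that holds one entry, the list of rows, each a list of 6 numbers: the shift along the tool's x, y, z in cm, then the turn, a rotation vector about the tool's x, y, z in degrees. A call has 1 to 20 rows; each row shifts and turns the commanded pose from where the row before left it, along the tool's axes as they then stand; what a row does not reach is not made up. A row lasts 1/12 s, in which the tool goes at most 41.7 mm and 7.16 degrees, less where a joint would pass 70% of its speed; a pose out of reach is approached as far as the arm can. A call with a gripper value outside its range is refused whole. "grip" is the closure in counts, from 0 (fully open) to 255 (shut), set as the call begins (left out, the last holds). The fingers move at their own pace and stop on an object; "grip_force" is the grip in N (left out, the last holds). Time passes only in rows, so rows that do not move let the fingers close. It gives the time, the measured TCP pose, the force and the opening at its end, in the units of the state.
- arm.observe(): the state, without advancing time (a new reading comes with each control period).
- arm.read_camera(name): name is "scene" or "top"; returns the picture (384x512x3 uint8, red, green, blue); there is no depth.
- arm.camera_model(name): a dict with "camera_matrix" (3x3 intrinsics, pixels), "k1" (the pictures are not rectified: a ray, as slopes to the right and down, at radius r is drawn at 1 + k1 r^2 times it, then the intrinsics apply), "R" (3x3) and "t" (3): a world point X has camera coordinates R X + t. Camera axes: x right, y down, z forward; pixel columns grow to the right and rows downward; lengths in m; the calibration is good to about 2 mm. A picture is of the moment at which its call begins. camera_model takes no time and is no camera call.
- arm.job_done(): hands the job in, once; it reports no verdict.
The state is a dict: "clock": time; "joints": joint angles; "qd": joint speeds; "tau": joint torques, N m; "position": TCP position; "orientation": TCP orientation; "force": force on the tool from outside, world axes, zero at the start; "moment": the same for the moment, N m; "grip_width": opening from 0.0 (shut) to 1.0 (fully open).
Only numpy, scipy, OpenCV 4.12 (cv2) and the standard library are available. Lean on these libraries where they do the work, as an engineer would, in place of code of your own. Each camera call takes 0.05 s, during which the arm holds its last target. There are 200 camera calls.

## Task

The loose casters on the bench are spares for the lab carts. Spin every caster's wheel on its axle: put those whose wheels bind into the open reject tub, and stand those that run freely upright on their mounting plates in the drawer of the white unit, which you must pull open first and push fully closed when all are sorted. Leave the other things on the bench where they are.

Things in the scene. Friction and masses are not known exactly. Their poses are not given: they have to be found in the camera images.
- caster_a: Steel caster, about 0.35 kg, on its mounting plate, wheel up; all look alike, some are absent. Plate 64 (x) x 60 (y) x 4 mm; two fork cheeks 26 mm long in x, outer faces 34 mm apart in y, up to 50 mm; wheel 54 mm across, 20 wide between them, axle along y 41 mm up, wheel top 68 mm up. Origin: centre of plate's underside; z up, x the rolling direction. Carry by the cheeks, pads about 40 mm up.
- caster_b: Steel caster, about 0.35 kg, on its mounting plate, wheel up; all look alike, some are absent. Plate 64 (x) x 60 (y) x 4 mm; two fork cheeks 26 mm long in x, outer faces 34 mm apart in y, up to 50 mm; wheel 54 mm across, 20 wide between them, axle along y 41 mm up, wheel top 68 mm up. Origin: centre of plate's underside; z up, x the rolling direction. Carry by the cheeks, pads about 40 mm up.
- caster_c: Steel caster, about 0.35 kg, on its mounting plate, wheel up; all look alike, some are absent. Plate 64 (x) x 60 (y) x 4 mm; two fork cheeks 26 mm long in x, outer faces 34 mm apart in y, up to 50 mm; wheel 54 mm across, 20 wide between them, axle along y 41 mm up, wheel top 68 mm up. Origin: centre of plate's underside; z up, x the rolling direction. Carry by the cheeks, pads about 40 mm up.
- caster_d: Steel caster, about 0.35 kg, on its mounting plate, wheel up; all look alike, some are absent. Plate 64 (x) x 60 (y) x 4 mm; two fork cheeks 26 mm long in x, outer faces 34 mm apart in y, up to 50 mm; wheel 54 mm across, 20 wide between them, axle along y 41 mm up, wheel top 68 mm up. Origin: centre of plate's underside; z up, x the rolling direction. Carry by the cheeks, pads about 40 mm up.
- caster_e: Steel caster, about 0.35 kg, on its mounting plate, wheel up; all look alike, some are absent. Plate 64 (x) x 60 (y) x 4 mm; two fork cheeks 26 mm long in x, outer faces 34 mm apart in y, up to 50 mm; wheel 54 mm across, 20 wide between them, axle along y 41 mm up, wheel top 68 mm up. Origin: centre of plate's underside; z up, x the rolling direction. Carry by the cheeks, pads about 40 mm up.
- caster_f: Steel caster, about 0.35 kg, on its mounting plate, wheel up; all look alike, some are absent. Plate 64 (x) x 60 (y) x 4 mm; two fork cheeks 26 mm long in x, outer faces 34 mm apart in y, up to 50 mm; wheel 54 mm across, 20 wide between them, axle along y 41 mm up, wheel top 68 mm up. Origin: centre of plate's underside; z up, x the rolling direction. Carry by the cheeks, pads about 40 mm up.
- wheel_a (a joint): Angle of this caster's wheel, rad, 0 at start, no stops; grows when its top moves to the caster's +x. A fingertip rubbed quickly along x on top of the tread spins it: a free wheel coasts on for seconds, a binding one (1 N of drag at the tread) stops at once. Tread has dark grooves and a pale mark. Counts as spun: free, over 1 rad from start; binding, forced over 0.15 rad.
- wheel_b (a joint): Angle of this caster's wheel, rad, 0 at start, no stops; grows when its top moves to the caster's +x. A fingertip rubbed quickly along x on top of the tread spins it: a free wheel coasts on for seconds, a binding one (1 N of drag at the tread) stops at once. Tread has dark grooves and a pale mark. Counts as spun: free, over 1 rad from start; binding, forced over 0.15 rad.
- wheel_c (a joint): Angle of this caster's wheel, rad, 0 at start, no stops; grows when its top moves to the caster's +x. A fingertip rubbed quickly along x on top of the tread spins it: a free wheel coasts on for seconds, a binding one (1 N of drag at the tread) stops at once. Tread has dark grooves and a pale mark. Counts as spun: free, over 1 rad from start; binding, forced over 0.15 rad.
- wheel_d (a joint): Angle of this caster's wheel, rad, 0 at start, no stops; grows when its top moves to the caster's +x. A fingertip rubbed quickly along x on top of the tread spins it: a free wheel coasts on for seconds, a binding one (1 N of drag at the tread) stops at once. Tread has dark grooves and a pale mark. Counts as spun: free, over 1 rad from start; binding, forced over 0.15 rad.
- wheel_e (a joint): Angle of this caster's wheel, rad, 0 at start, no stops; grows when its top moves to the caster's +x. A fingertip rubbed quickly along x on top of the tread spins it: a free wheel coasts on for seconds, a binding one (1 N of drag at the tread) stops at once. Tread has dark grooves and a pale mark. Counts as spun: free, over 1 rad from start; binding, forced over 0.15 rad.
- wheel_f (a joint): Angle of this caster's wheel, rad, 0 at start, no stops; grows when its top moves to the caster's +x. A fingertip rubbed quickly along x on top of the tread spins it: a free wheel coasts on for seconds, a binding one (1 N of drag at the tread) stops at once. Tread has dark grooves and a pale mark. Counts as spun: free, over 1 rad from start; binding, forced over 0.15 rad.
- cabinet: White bench drawer unit, fixed: 250 deep (x) x 360 wide (y) x 110 mm tall, with one drawer that opens to its -x, towards the robot. Origin: bottom centre of its front face, on the bench; x points into the cabinet, so it may be turned a little.
- drawer (a joint): How far the drawer is open, m: 0 fully closed, 0.20 fully open (stop). Stands wherever it is left; about 2.5 N of friction. It starts closed or slightly ajar.
- drawer_handle (a point): Middle of the drawer's bar handle: round bar 10 mm thick, 110 mm long along the cabinet's y, 80 mm above the bench, 42 mm clear (centre to face) in front of the drawer front; moves with the drawer. The drawer front is 12 mm thick and its top edge 104 mm above the bench.
- drawer_in (a point): Point on the drawer's floor, 13 mm above the bench, midway across, at the foot of the front panel's inner face; moves with the drawer, axes as the cabinet's. The floor runs from it 225 mm back (+x), of which the first 200 mm are in the open when fully open, and 160 mm to each side (y); side walls 62 mm above the floor, cabinet roof 89 mm above it.
- tub_in (a point): Centre of the inner floor (4 mm above the bench) of the open reject tub, a fixed clear plastic bin with a grey rim, inside 232 (x) x 162 mm (y), walls 85 mm tall and 4 mm thick. Axes along its sides.
- reagent_bottle: Bystander: round amber bottle, 60 mm across, 150 mm tall, standing. Origin: centre of its underside.
- sample_pot: Bystander: small round pot with a white cap, 36 mm across, 35 mm tall, standing among the casters. Origin: centre of its underside.
- tip_box: Bystander: purple pipette-tip box with a clear lid, 85 x 120 x 60 mm (x, y, z). Origin: centre of its underside.
- screwdriver: Bystander: screwdriver, 170 mm long, lying on the bench.
- wrench: Bystander: wrench, 160 mm long, lying flat on the bench.
Not all that is in view belongs to the job. What is shaped like the caster_f but brown, orange or pink is not meant.

How it is judged (in metres and radians):
On the way, in this order (a step that is already met when the one before it is completed fails the run):
1. every wheel has been spun (free ones over 1 rad, binding ones over 0.15 rad) ((value of joint wheel_a above 1 rad or value of joint wheel_a below -1 rad) and (value of joint wheel_c above 1 rad or value of joint wheel_c below -1 rad) and (value of joint wheel_e above 1 rad or value of joint wheel_e below -1 rad) and (value of joint wheel_b above 0.15 rad or value of joint wheel_b below -0.15 rad) and (value of joint wheel_d above 0.15 rad or value of joint wheel_d below -0.15 rad) and (value of joint wheel_f above 0.15 rad or value of joint wheel_f below -0.15 rad)), for 0.1 s.
2. free casters stand in the drawer, still open over 100 mm, and binding ones are in the tub (value of joint drawer above 0.1 m and x of caster_a in the frame of drawer_in between 0.01 and 0.2 m and y of caster_a in the frame of drawer_in between -0.14 and 0.14 m and z of caster_a in the frame of drawer_in between -0.005 and 0.015 m and angle between each of caster_a, caster_c, caster_e's own z axis and vertical below 0.2 rad and x of caster_c in the frame of drawer_in between 0.01 and 0.2 m and y of caster_c in the frame of drawer_in between -0.14 and 0.14 m and z of caster_c in the frame of drawer_in between -0.005 and 0.015 m and x of caster_e in the frame of drawer_in between 0.01 and 0.2 m and y of caster_e in the frame of drawer_in between -0.14 and 0.14 m and z of caster_e in the frame of drawer_in between -0.005 and 0.015 m and x of caster_b in the frame of tub_in between -0.12 and 0.12 m and y of caster_b in the frame of tub_in between -0.085 and 0.085 m and z of caster_b in the frame of tub_in between -0.01 and 0.065 m and x of caster_d in the frame of tub_in between -0.12 and 0.12 m and y of caster_d in the frame of tub_in between -0.085 and 0.085 m and z of caster_d in the frame of tub_in between -0.01 and 0.065 m and x of caster_f in the frame of tub_in between -0.12 and 0.12 m and y of caster_f in the frame of tub_in between -0.085 and 0.085 m and z of caster_f in the frame of tub_in between -0.01 and 0.065 m), for 0.2 s.
At the end, for the whole second after the job is handed in: Every free-running caster stands upright (within 0.2 rad) on the drawer's floor, every binding caster is in the reject tub, all at rest, and the drawer is closed to within 10 mm (x of caster_a in the frame of drawer_in between 0.01 and 0.2 m and y of caster_a in the frame of drawer_in between -0.14 and 0.14 m and z of caster_a in the frame of drawer_in between -0.005 and 0.015 m and angle between each of caster_a, caster_c, caster_e's own z axis and vertical below 0.2 rad and x of caster_c in the frame of drawer_in between 0.01 and 0.2 m and y of caster_c in the frame of drawer_in between -0.14 and 0.14 m and z of caster_c in the frame of drawer_in between -0.005 and 0.015 m and x of caster_e in the frame of drawer_in between 0.01 and 0.2 m and y of caster_e in the frame of drawer_in between -0.14 and 0.14 m and z of caster_e in the frame of drawer_in between -0.005 and 0.015 m and x of caster_b in the frame of tub_in between -0.12 and 0.12 m and y of caster_b in the frame of tub_in between -0.085 and 0.085 m and z of caster_b in the frame of tub_in between -0.01 and 0.065 m and x of caster_d in the frame of tub_in between -0.12 and 0.12 m and y of caster_d in the frame of tub_in between -0.085 and 0.085 m and z of caster_d in the frame of tub_in between -0.01 and 0.065 m and x of caster_f in the frame of tub_in between -0.12 and 0.12 m and y of caster_f in the frame of tub_in between -0.085 and 0.085 m and z of caster_f in the frame of tub_in between -0.01 and 0.065 m and linear speed of each of caster_a, caster_c, caster_e, caster_b, caster_d, caster_f below 0.03 m/s and value of joint drawer below 0.01 m); the robot touches nothing.
It fails at once if another thing on the bench was moved more than 60 mm or knocked over (distance of any of reagent_bottle, sample_pot, tip_box, screwdriver, wrench from where it was at the start of the episode above 0.06 m or angle between any of reagent_bottle, sample_pot's own z axis and vertical above 0.6 rad).
Of caster_a, caster_b, caster_c, caster_d, caster_e, caster_f only 4 to 6 are there at a start; the rules pass over those that are not, and their reading is None.
At some moment in a run one of caster_a, caster_b, caster_c, caster_d, caster_e, caster_f may be knocked a few centimetres aside while the robot is not near it.
It also fails if it takes over 210 s, if anything falls off the work surface, if the arm or the gripper's body presses on something with over 40 N, if the wrist force passes 120 N, or if a joint passes its speed limit or range.

## Working session

There is one attempt and no reset: what is moved stays moved. The work goes in short steps, Python scripts to look and compute and a tool call to move; the robot and the scene stay as the last step left them, time stands still between calls to the robot, and variables do not carry over. Pictures are saved under pics/ and viewed, about 12 in all and at most 16, crops included, and the job is handed in when it is done.

Besides the shell and the picture viewer there is one more tool, called after "Emit:" as a command line: name --argument value ..., lists and objects as JSON in quotes. jog_arm: Moves the arm, as the interface text tells. Its arguments: {"type":"object","properties":{"rows":{"type":"array"},"grip":{"type":"number"},"grip_force":{"type":"number"}},"required":["rows"]}

```bash
mkdir -p pics; cat > h.py <<'E'
from plant import arm
import numpy as np, cv2
def cam(n):
    m=arm.camera_model(n); return np.array(m["camera_matrix"]),m["k1"],np.array(m["R"]),np.array(m["t"])
def ray(n,u,v):
    K,k,R,t=cam(n); d=np.linalg.inv(K)@[u,v,1]; x=d[:2].copy(); s=x.copy()
    for _ in range(20): s=x/(1+k*(s@s))
    return -R.T@t, R.T@np.array([s[0],s[1],1])
def px(n,u,v,z):
    c,d=ray(n,u,v); return (c+d*(z-c[2])/d[2]).round(4)
def proj(n,X):
    K,k,R,t=cam(n); p=R@np.array(X,float)+t; s=p[:2]/p[2]; s=s*(1+k*(s@s)); return (K@[s[0],s[1],1])[:2].round(1)
def shot(n,f=None,crop=None,sc=1):
    im=np.array(arm.read_camera(n))
    if f:
        o=im
        if crop: o=im[crop[1]:crop[3],crop[0]:crop[2]]
        cv2.imwrite("pics/"+f,cv2.resize(o[...,::-1],None,fx=sc,fy=sc,interpolation=cv2.INTER_CUBIC))
    return im
def st():
    s=arm.observe(); print(s["clock"],np.round(s["position"],4),np.round(s["orientation"],2),np.round(s["force"],1),s["grip_width"]); return s
E
python3 - <<'E'
from h import *
shot("scene","s0.png",sc=1.5);shot("top","t0.png",sc=1.5)
for n in("scene","top"):
    K,k,R,t=cam(n);print(n,K.round(1).tolist(),k,R.round(3).tolist(),(-R.T@t).round(3))
print(arm.observe(),arm.grip_depth)
E
```

```text
scene [[435.3, 0.0, 261.6], [0.0, 435.3, 197.9], [0.0, 0.0, 1.0]] 0.002163315695102196 [[0.469, 0.883, -0.006], [0.622, -0.336, -0.707], [-0.627, 0.328, -0.707]] [ 1.302 -0.499  1.002]
top [[351.9, 0.0, 254.8], [0.0, 351.9, 191.8], [0.0, 0.0, 1.0]] -0.001990797690319994 [[0.024, -1.0, -0.004], [-0.997, -0.023, -0.072], [0.072, 0.005, -0.997]] [ 0.394 -0.051  1.302]
{'clock': 0.1, 'joints': array([-6.42857395e+01,  1.22239896e+01, -2.00214848e+00,  7.58279636e+01,
        3.06561003e-04,  9.00001096e+01]), 'qd': array([-0.03712794, -0.04222904,  0.16398012, -0.06863763, -0.08603343,
        0.05604747]), 'tau': array([ 1.86716890e-03, -6.87247109e+01,  4.87809741e+01,  1.21940993e-02,
        1.47978722e-04, -3.77243214e-05]), 'position': array([ 0.21682973, -0.45024819,  0.23086542]), 'orientation': array([-1.79945898e+02, -3.06457398e-04,  2.57141506e+01]), 'force': array([ 0.24600876, -0.52031242,  0.49088151]), 'moment': array([ 0.03222183, -0.01723429,  0.01197874]), 'grip_width': 1.0002628710459553} 0.0187
```

View pics/s0.png

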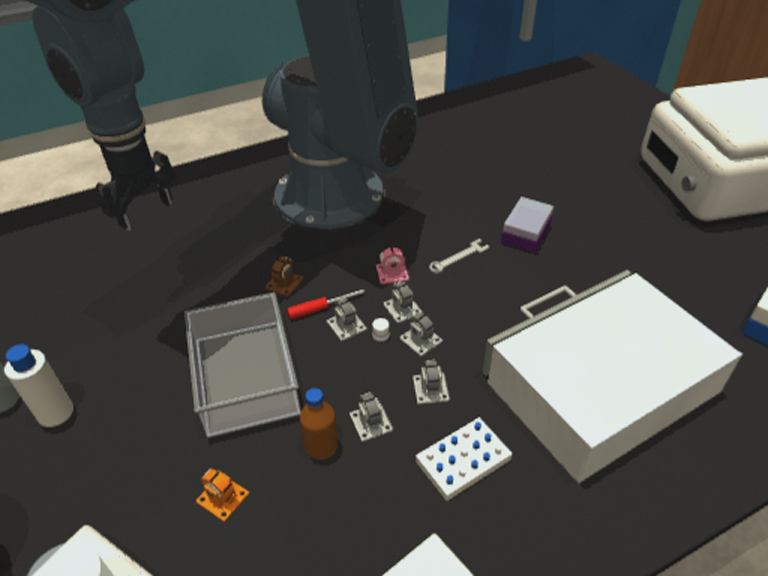

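View pics/t0.png

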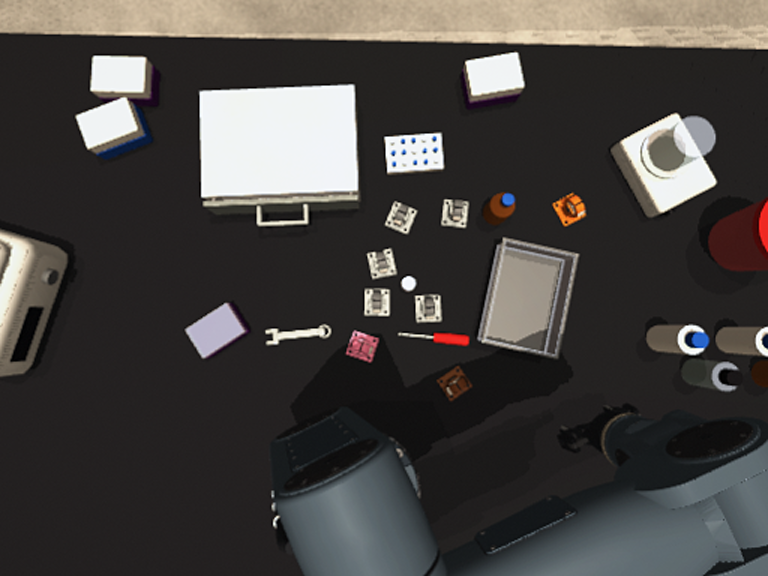

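The scene holds five grey casters; at 1.5x in the top view they are at (401,216), (455,212), (381,263), (377,301) and (428,306). The pink one at (363,346), brown at (455,383) and orange at (570,208) are decoys. The drawer is closed or nearly closed, with its handle at (283,215). The tub is at (528,297). I'll confirm with one enlarged crop and measure the poses.

```bash
cat > seg.py <<'E'
from h import *
def casters(im,lo=95):
    hsv=cv2.cvtColor(im,cv2.COLOR_RGB2HSV)
    m=((hsv[...,2]>lo)&(hsv[...,1]<70)).astype(np.uint8)*255
    m=cv2.morphologyEx(m,cv2.MORPH_CLOSE,np.ones((5,5)))
    cs,_=cv2.findContours(m,cv2.RETR_EXTERNAL,cv2.CHAIN_APPROX_NONE)
    for c in cs:
        a=cv2.contourArea(c)
        if 60<a<900:
            P=np.array([px("top",u,v,0.004)[:2] for u,v in c[:,0]])
            r=cv2.minAreaRect((P*1000).astype(np.float32)); mu=cv2.moments(c)
            print("px",(mu["m10"]/a).round(1),(mu["m01"]/a).round(1),"area",a,"ctr",np.round(r[0],1),"size",np.round(r[1],1),"ang",round(r[2],1))
E
python3 - <<'E'
from seg import *
im=shot("top","t1.png",(225,120,365,225),5.5); casters(im)
print("handle",px("top",283/1.5,223/1.5,.08),"ends",px("top",258/1.5,223/1.5,.08),px("top",308/1.5,223/1.5,.08))
for p in((200,91),(354,85),(358,190),(201,197)):print("roof",px("top",p[0]/1.5,p[1]/1.5,.11))
for p in((503,239),(578,254),(558,357),(479,342)):print("tub",px("top",p[0]/1.5,p[1]/1.5,.085))
E
```

```text
Traceback (most recent call last):
  File "seg.py", line 12, in casters
    print("px",(mu["m10"]/a).round(1),(mu["m01"]/a).round(1),"area",a,"ctr",np.round(r[0],1),"size",np.round(r[1],1),"ang",round(r[2],1))
               ^^^^^^^^^^^^^^^^^^^
AttributeError: 'float' object has no attribute 'round'
```

View pics/t1.png

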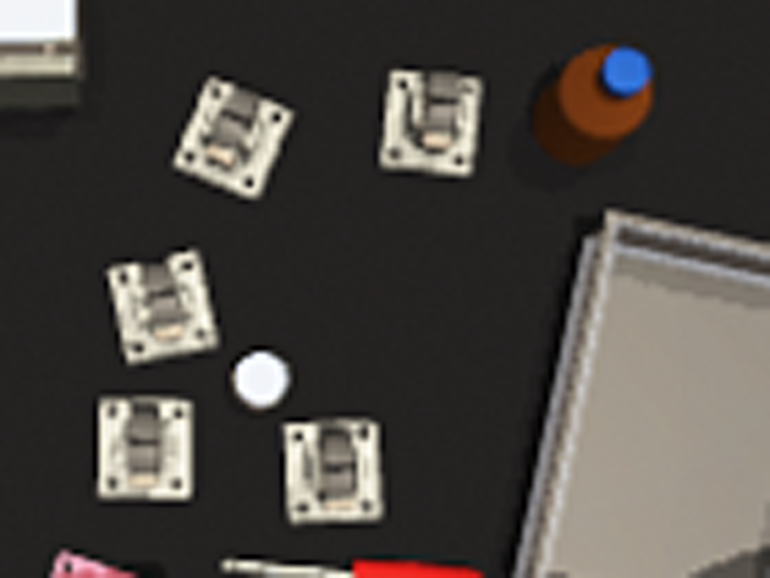

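The crop shows five grey steel casters, each with its wheel running roughly along world x and its pale mark on the -x side. In crop pixels they are at (233,137), (432,122), (162,306), (146,448) and (334,471). The sample pot is at (261,379).

```bash
sed -i 's/(mu\["m10"\]\/a).round(1),(mu\["m01"\]\/a).round(1)/round(mu["m10"]\/a,1),round(mu["m01"]\/a,1)/' seg.py; python3 - <<'E'
from seg import *
im=shot("top"); casters(im)
print("pot",px("top",225+261/5.5,120+379/5.5,.035),"bottle cap",px("top",225+627/5.5,120+70/5.5,.15), "scr",px("top",225+225/5.5,120+565/5.5,.005),px("top",225+480/5.5,120+572/5.5,.02))
print("handle",px("top",283/1.5,223/1.5,.08),"ends",px("top",258/1.5,223/1.5,.08),px("top",308/1.5,223/1.5,.08))
for p in((200,91),(354,85),(358,190),(201,197)):print("roof",px("top",p[0]/1.5,p[1]/1.5,.11))
for p in((503,239),(578,254),(558,357),(479,342)):print("tub",px("top",p[0]/1.5,p[1]/1.5,.085))
cv2.imwrite("pics/hd.png",cv2.resize(im[120:160,130:245,::-1],None,fx=6,fy=6,interpolation=cv2.INTER_CUBIC))
E
```

```text
px 481.0 250.4 area 121.0 ctr [ 292.3 -878.3] size [60.2 70.4] ang 84.3
px 498.8 229.8 area 216.5 ctr [ 379.8 -925.1] size [120.7  69.6] ang 88.3
px 448.1 225.9 area 446.0 ctr [ 379.7 -764. ] size [135.6  73.3] ang 89.2
px 197.3 222.4 area 246.5 ctr [368.8 161.2] size [ 38. 160.] ang 6.1
px 142.9 219.9 area 772.0 ctr [373.7 365.8] size [ 88.9 125.4] ang 34.4
px 285.2 205.3 area 281.0 ctr [ 440.1 -156.1] size [67.7 63. ] ang 4.7
px 251.0 201.1 area 285.0 ctr [452.8 -30.1] size [66.6 59.2] ang 1.4
px 272.0 188.5 area 69.0 ctr [ 500.9 -106.8] size [33.4 37. ] ang 1.5
px 254.1 175.5 area 272.0 ctr [548.5 -39.3] size [67.6 63.5] ang 13.5
px 266.9 144.8 area 269.0 ctr [664.6 -84.4] size [63.3 67.6] ang 68.3
px 302.9 142.0 area 268.0 ctr [ 677.8 -218.6] size [62.9 66.8] ang 85.0
px 275.9 101.4 area 880.0 ctr [ 830.6 -114.5] size [ 94.5 144.4] ang 5.7
pot [ 0.4969 -0.107   0.035 ] bottle cap [ 0.6798 -0.319   0.15  ] scr [ 0.3742 -0.0869  0.005 ] [ 0.3738 -0.2546  0.02  ]
handle [0.6282 0.1923 0.08  ] ends [0.6269 0.2509 0.08  ] [0.6296 0.1337 0.08  ]
roof [0.9291 0.3916 0.11  ]
roof [0.9513 0.033  0.11  ]
roof [0.703  0.0169 0.11  ]
roof [0.6785 0.377  0.11  ]
tub [ 0.6014 -0.322   0.085 ]
tub [ 0.5704 -0.4961  0.085 ]
tub [ 0.3319 -0.4497  0.085 ]
tub [ 0.3617 -0.2687  0.085 ]
```

View pics/hd.png

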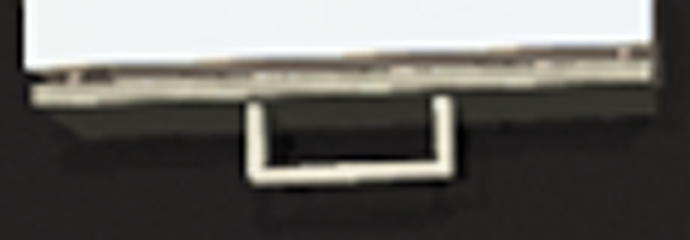

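Measured caster poses:

| Caster | Centre (mm) | Yaw (°) |
|---|---|---|
| P1 | (440, -156) | +4.7 |
| P2 | (453, -30) | +1.4 |
| P3 | (548, -39) | +13.5 |
| P4 | (665, -84) | -22 |
| P5 | (678, -219) | -5 |

The cabinet's yaw is about +3.9°. I'll start with P1, with the fingers shut above its wheel.

Emit:
jog_arm --rows '[[[0,0,0,0,0,7],[0,0,0,0,0,7],[0,0,0,0,0,7],[2.56,-2.75,0,0,0,0],[2.56,-2.75,0,0,0,0],[2.56,-2.75,0,0,0,0],[2.56,-2.75,0,0,0,0],[2.56,-2.75,0,0,0,0],[2.56,-2.75,0,0,0,0],[2.56,-2.75,0,0,0,0],[2.56,-2.75,0,0,0,0],[2.56,-2.75,0,0,0,0],[2.56,-2.75,0,0,0,0],[0,0,3.5,0,0,0],[0,0,3.5,0,0,0],[0,0,3.5,0,0,0],[0,0,3.5,0,0,0],[0,0,0,0,0,0],[0,0,0,0,0,0]]]' --grip 255 --grip_force 40

```text
clock: 1.78
position: [0.4484, -0.155, 0.091]
orientation: [-179.9, 0.2, 4.7]
force: [0.3, -0.6, 1.5]
grip_width: 0.0
```

```bash
cat >> h.py <<'E'
def go(x,y,z,yaw):
    s=arm.observe(); p=s["position"]; y0=s["orientation"][2]; dy=(yaw-y0+180)%360-180
    a=np.radians(yaw); dX=np.array([x,y,z])-p
    print("tool cm dx %.2f dy %.2f dz %.2f turn tz %.1f"%(100*(np.cos(a)*dX[0]+np.sin(a)*dX[1]),100*(np.sin(a)*dX[0]-np.cos(a)*dX[1]),-100*dX[2],-dy),"(turn first)")
E
python3 -c "
from h import *
st();go(.448,-.155,.066,4.7)
shot('scene','s1.png',(160,150,330,310),4)"
```

```text
1.7833 [ 0.4484 -0.155   0.091 ] [-1.7993e+02  1.6000e-01  4.7100e+00] [ 0.3 -0.6  1.5] 0.0003917557604378605
tool cm dx -0.04 dy -0.00 dz 2.50 turn tz 0.0 (turn first)
```

View pics/s1.png

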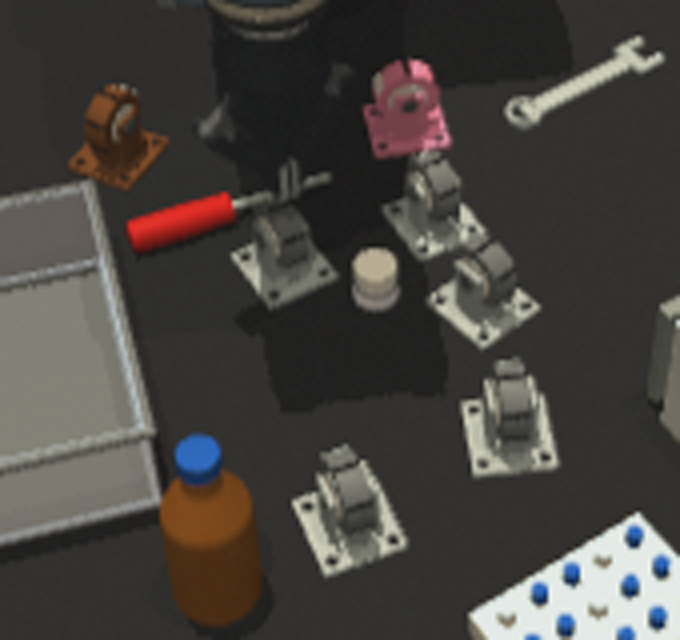

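The shut fingertips at crop (290,190) sit just above P1's wheel at (280,225). I'll press down lightly and read the force.

Emit:
jog_arm --rows '[[[0,0,1.5,0,0,0],[0,0,0.5,0,0,0],[0,0,0.4,0,0,0],[0,0,0,0,0,0]]]'

```text
clock: 2.17
position: [0.4499, -0.1556, 0.068]
orientation: [180.0, -0.0, 4.7]
force: [-0.0, 0.4, -0.1]
grip_width: -0.003
```

Emit:
jog_arm --rows '[[[0,0,0.15,0,0,0],[0,0,0,0,0,0]]]'

```text
clock: 2.33
position: [0.4511, -0.1556, 0.0674]
orientation: [180.0, -0.2, 4.7]
force: [1.1, 2.2, 9.3]
grip_width: 0.0
```

Contact, with about 9 N of normal force. Rub quickly towards -x, then lift.

Emit:
jog_arm --rows '[[[-2.5,0,0,0,0,0],[-2.5,0,-0.3,0,0,0],[-1,0,-3,0,0,0],[0,0,-3,0,0,0]]]'

```text
clock: 2.67
position: [0.3865, -0.1598, 0.1294]
orientation: [-179.9, 0.2, 4.7]
force: [1.1, -0.3, 0.1]
grip_width: -0.004
```

```bash
cat > spin.py <<'E'
from h import *
import sys
# watch a wheel: successive differences in the scene view in a box around the wheel
x,y=float(sys.argv[1]),float(sys.argv[2]); n=sys.argv[3]; nm=sys.argv[4] if len(sys.argv)>4 else "scene"
u,v=proj(nm,(x,y,.055)).astype(int); r=11
ims=[shot(nm)[v-r:v+r,u-r:u+r].astype(int) for _ in range(5)]
print("adjacent diffs",[round(float(abs(b-a).mean()),2) for a,b in zip(ims,ims[1:])],"first-last",round(float(abs(ims[-1]-ims[0]).mean()),2))
cv2.imwrite(f"pics/{n}.png",cv2.resize(np.hstack(ims).astype(np.uint8)[...,::-1],None,fx=6,fy=6))
s0=cv2.imread("pics/s0.png"); st()
E
python3 spin.py .440 -.156 w1
```

```text
adjacent diffs [8.13, 9.8, 8.6, 6.56] first-last 6.93
2.9167 [ 0.39   -0.1604  0.1291] [ 1.7998e+02 -5.0000e-02  4.7100e+00] [ 0.3 -0.1 -1. ] -0.0002315342149538739
```

View pics/w1.png

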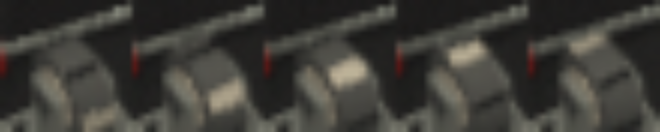

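P1 is clearly free: its pale mark travels from frame to frame. The same routine for P2, in one call.

Emit:
jog_arm --rows '[[[0,0,0,0,0,3.3],[1.9,-3.2,0,0,0,0],[1.9,-3.2,0,0,0,0],[1.9,-3.2,0,0,0,0],[1.9,-3.2,0,0,0,0],[0,0,2.5,0,0,0],[0,0,2.5,0,0,0],[0,0,1.0,0,0,0],[0,0,0.35,0,0,0],[0,0,0,0,0,0],[-2.5,0,0,0,0,0],[-2.5,0,-0.3,0,0,0],[-1,0,-3,0,0,0],[0,0,-3,0,0,0]]]'

```text
clock: 4.08
position: [0.3983, -0.0316, 0.1272]
orientation: [-180.0, 0.4, 1.4]
force: [2.0, 0.1, 0.8]
grip_width: 0.002
```

```bash
python3 spin.py .453 -.030 w2; python3 -c "
from h import *
go(.5585,-.0365,.0655,13.5)"
```

```text
adjacent diffs [0.86, 0.68, 0.66, 0.65] first-last 0.92
4.3333 [ 0.4022 -0.0319  0.1275] [-1.7999e+02  6.0000e-02  1.4200e+00] [-0.4  0.4 -0.2] 0.0025014848013798227
tool cm dx 15.09 dy 4.10 dz 6.20 turn tz -12.1 (turn first)
```

View pics/w2.png

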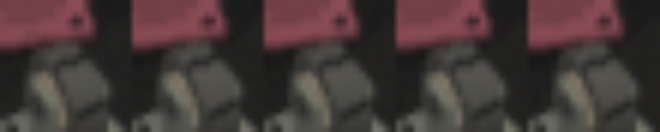

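P2 stands still. I'll compare it with the start picture to confirm that it turned. P3 next.

Emit:
jog_arm --rows '[[[0,0,0,0,0,-6],[0,0,0,0,0,-6],[3,0.82,0,0,0,0],[3,0.82,0,0,0,0],[3,0.82,0,0,0,0],[3,0.82,0,0,0,0],[3,0.82,0,0,0,0],[0,0,2.5,0,0,0],[0,0,2.5,0,0,0],[0,0,0.9,0,0,0],[0,0,0.3,0,0,0],[0,0,0,0,0,0],[-2.5,0,0,0,0,0],[-2.5,0,-0.3,0,0,0],[-1,0,-3,0,0,0],[0,0,-3,0,0,0]]]'

```text
clock: 5.67
position: [0.4951, -0.051, 0.128]
orientation: [-179.9, 0.4, 13.4]
force: [2.3, -0.0, 0.9]
grip_width: -0.002
```

```bash
python3 spin.py .5485 -.039 w3; python3 - <<'E'
from h import *
go(.6745,-.088,.0655,-22)
a=cv2.resize(cv2.imread("pics/s0.png"),(512,384)); b=shot("scene")[...,::-1]
rows=[]
for x,y in((.453,-.030),(.5485,-.039)):
    u,v=proj("scene",(x,y,.045)).astype(int); r=15
    rows.append(np.hstack([a[v-r:v+r,u-r:u+r],b[v-r:v+r,u-r:u+r]]))
cv2.imwrite("pics/cmp.png",cv2.resize(np.hstack(rows),None,fx=6,fy=6,interpolation=cv2.INTER_CUBIC))
E
```

```text
adjacent diffs [0.91, 0.82, 0.72, 0.69] first-last 1.19
5.9167 [ 0.499  -0.0508  0.1284] [-1.7997e+02  8.0000e-02  1.3420e+01] [-0.4  0.6 -0.6] 0.0001513617752958732
tool cm dx 17.67 dy -3.13 dz 6.29 turn tz 35.4 (turn first)
```

View pics/cmp.png

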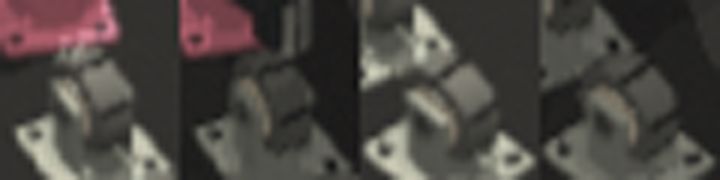

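The grooves in P2 and P3 look the same as before, so the contact may have been missed. I'll redo P3 with a force reading.

Emit:
jog_arm --rows '[[[3.0,0,0,0,0,0],[3.1,-0.1,0,0,0,0],[0,0,2.5,0,0,0],[0,0,2.5,0,0,0],[0,0,1.0,0,0,0],[0,0,0.4,0,0,0],[0,0,0,0,0,0],[0,0,0,0,0,0]]]'

```text
clock: 6.63
position: [0.5605, -0.0349, 0.0666]
orientation: [-180.0, -0.2, 13.5]
force: [4.7, 8.0, 19.5]
grip_width: 0.001
```

Emit:
jog_arm --rows '[[[-2.5,0,0,0,0,0],[-2.5,0,-0.3,0,0,0],[-1,0,-3,0,0,0],[0,0,-3,0,0,0]]]'

```text
clock: 6.97
position: [0.4958, -0.0499, 0.1272]
orientation: [-179.9, 0.4, 13.4]
force: [2.0, -0.0, 0.6]
grip_width: 0.004
```

```bash
python3 spin.py .5485 -.039 w3b; python3 - <<'E'
from h import *
go(.6745,-.088,.0645,-22);go(.463,-.03,.0645,1.4)
a=cv2.imread("pics/w3.png");b=cv2.imread("pics/w3b.png")
cv2.imwrite("pics/cmp2.png",cv2.resize(np.hstack([a[:,-132:],b[:,-132:]]),None,fx=2,fy=2,interpolation=cv2.INTER_CUBIC)); print(abs(a[:,-132:].astype(int)-b[:,-132:]).mean())
E
```

```text
adjacent diffs [1.02, 0.7, 0.68, 0.68] first-last 1.05
7.2167 [ 0.4998 -0.0497  0.1276] [-1.7997e+02  7.0000e-02  1.3410e+01] [-0.2  0.3 -0.7] -0.0010326655766942012
tool cm dx 17.64 dy -2.99 dz 6.31 turn tz 35.4 (turn first)
tool cm dx -3.63 dy -2.06 dz 6.31 turn tz 12.0 (turn first)
1.9847528313437404
```

View pics/cmp2.png

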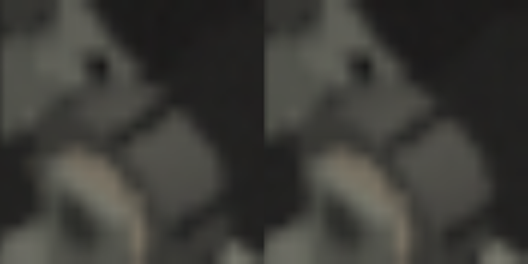

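The grooves shifted, so P3 binds; the top view will check this later. P4 now, in one call with the deeper press.

Emit:
jog_arm --rows '[[[0,0,0,0,0,7.05],[0,0,0,0,0,7.05],[0,0,0,0,0,7.05],[0,0,0,0,0,7.05],[0,0,0,0,0,7.05],[3,-0.5,0,0,0,0],[3,-0.5,0,0,0,0],[3,-0.5,0,0,0,0],[3,-0.5,0,0,0,0],[3,-0.5,0,0,0,0],[2.6,-0.5,0,0,0,0],[0,0,2.5,0,0,0],[0,0,2.5,0,0,0],[0,0,1.0,0,0,0],[0,0,0.3,0,0,0],[0,0,0,0,0,0],[-2.5,0,0,0,0,0],[-2.5,0,-0.3,0,0,0],[-1,0,-3,0,0,0],[0,0,-3,0,0,0]]]'

```text
clock: 8.88
position: [0.5964, -0.1363, 0.1306]
orientation: [-175.8, 0.6, -14.5]
force: [0.9, 0.9, 0.4]
grip_width: 0.0
```

```bash
python3 spin.py .6645 -.0844 w4; python3 -c "
from h import *
go(.688,-.2195,.0645,-5)"
```

```text
adjacent diffs [0.81, 0.72, 0.64, 0.62] first-last 0.68
9.1333 [ 0.6001 -0.1373  0.1305] [-175.84    0.27  -14.55] [ 0.   0.2 -0.4] -0.004047081997996581
tool cm dx 9.47 dy 7.42 dz 6.60 turn tz -9.6 (turn first)
```

The pose is off: tilted, and about 7 cm aside in y. I'll check before moving again.

```bash
python3 - <<'E'
from seg import *
s=st();print(np.round(s["joints"],2),np.round(s["tau"],1),np.round(s["qd"],2))
im=shot("scene","s2.png",(160,150,330,310),4); casters(shot("top"))
E
```

```text
9.1333 [ 0.6001 -0.1373  0.1305] [-175.84    0.27  -14.55] [ 0.   0.2 -0.4] -0.004047081997996581
[-15.02  28.07   5.84  68.07   4.15 179.54] [ -0.1 -94.9  49.3   0.3   0.4  -0. ] [ 0.09  1.32 -1.06 -0.36  0.05 -0.05]
px 266.4 374.2 area 244.0 ctr [-163.   -96.5] size [68.9 71.6] ang 82.3
px 166.0 360.7 area 120.0 ctr [-122.7  261.7] size [70.1 36.4] ang 29.6
px 205.5 360.3 area 88.5 ctr [-135.8  115.6] size [128.9  37. ] ang 5.0
px 481.0 250.4 area 121.0 ctr [ 292.3 -878.3] size [60.2 70.4] ang 84.3
px 498.8 229.8 area 217.5 ctr [ 379.8 -925.1] size [120.7  69.6] ang 88.3
px 195.7 222.4 area 216.5 ctr [367.1 162.7] size [ 37.6 155.9] ang 4.7
px 448.1 225.8 area 446.0 ctr [ 379.7 -764. ] size [135.6  73.3] ang 89.2
px 143.0 219.9 area 771.0 ctr [373.7 365.7] size [ 88.8 125.6] ang 34.7
px 251.6 173.6 area 154.5 ctr [549. -36.] size [63.4 59.2] ang 11.7
```

View pics/s2.png

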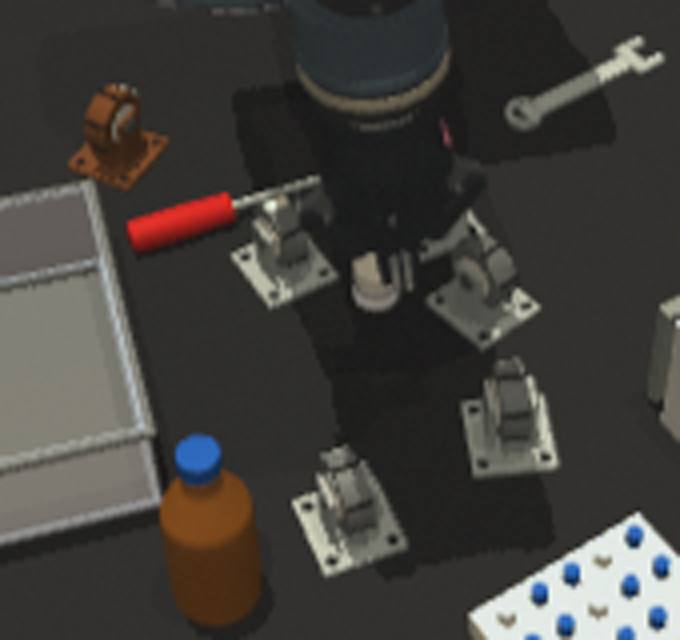

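Joint 6 was at its stop, since yaw must be at least the j1 angle. Nothing was touched. I'll correct the tilt, use yaw 0 and rub P4 along its own x.

Emit:
jog_arm --rows '[[[0,0,0,-4.16,0,0],[0,0,0,0,0,-7],[0,0,0,0,0,-7.1],[2.5,-1.6,0,0,0,0],[2.5,-1.6,0,0,0,0],[2.5,-1.7,0,0,0,0],[0,0,2.5,0,0,0],[0,0,2.5,0,0,0],[0,0,1.2,0,0,0],[0,0,0.3,0,0,0],[0,0,0,0,0,0],[0,0,0,0,0,0]]]'

```text
clock: 10.23
position: [0.6747, -0.0952, 0.0665]
orientation: [-179.6, -0.0, 0.3]
force: [5.3, -1.2, 20.2]
grip_width: -0.002
```

Emit:
jog_arm --rows '[[[-2.3,-1.1,0,0,0,0],[-2.3,-1.1,-0.3,0,0,0],[-1,-0.4,-3,0,0,0],[0,0,-3,0,0,0]]]'

```text
clock: 10.57
position: [0.6125, -0.0686, 0.1267]
orientation: [-179.5, 0.6, 0.4]
force: [-0.0, 0.1, 0.9]
grip_width: -0.003
```

```bash
python3 spin.py .6645 -.0844 w4b; python3 -c "
from h import *
go(.688,-.2195,.0648,0)"
```

```text
adjacent diffs [9.04, 11.29, 9.91, 6.77] first-last 4.95
10.8167 [ 0.6163 -0.0697  0.1272] [-179.53    0.31    0.35] [ 0.   1.  -0.4] -0.0020525356124821703
tool cm dx 7.17 dy 14.98 dz 6.24 turn tz 0.3 (turn first)
```

P4 is free. P5 next.

Emit:
jog_arm --rows '[[[1.2,2.5,0,0,0,0],[1.2,2.5,0,0,0,0],[1.2,2.5,0,0,0,0],[1.2,2.5,0,0,0,0],[1.2,2.5,0,0,0,0],[1.2,2.5,0,0,0,0],[0,0,2.5,0,0,0],[0,0,2.5,0,0,0],[0,0,0.9,0,0,0],[0,0,0.3,0,0,0],[0,0,0,0,0,0],[0,0,0,0,0,0]]]'

```text
clock: 11.82
position: [0.6913, -0.2199, 0.0666]
orientation: [-179.7, -0.0, 0.3]
force: [7.6, -5.6, 22.2]
grip_width: -0.001
```

Emit:
jog_arm --rows '[[[-2.5,-0.2,0,0,0,0],[-2.5,-0.2,-0.3,0,0,0],[-1,0,-3,0,0,0],[0,0,-3,0,0,0]]]'

```text
clock: 12.15
position: [0.6248, -0.2147, 0.1257]
orientation: [-179.4, 0.7, 0.3]
force: [0.6, 0.2, 0.7]
grip_width: -0.002
```

```bash
python3 spin.py .678 -.2186 w5; python3 -c "
from h import *
go(.463,-.031,.0648,1.4)"
```

```text
adjacent diffs [0.79, 0.73, 0.74, 0.74] first-last 0.96
12.4 [ 0.629  -0.2154  0.1266] [-179.51    0.35    0.35] [ 0.4 -0.5  0.3] -0.0006480760813378948
tool cm dx -16.14 dy -18.84 dz 6.18 turn tz -1.0 (turn first)
```

P5 stays still, so it binds. Redo P2 with the force reading.

Emit:
jog_arm --rows '[[[-2.3,-2.7,0,0,0,-1],[-2.3,-2.7,0,0,0,0],[-2.3,-2.7,0,0,0,0],[-2.3,-2.7,0,0,0,0],[-2.3,-2.7,0,0,0,0],[-2.3,-2.7,0,0,0,0],[-2.3,-2.7,0,0,0,0],[0,0,2.5,0,0,0],[0,0,2.5,0,0,0],[0,0,0.9,0,0,0],[0,0,0.3,0,0,0],[0,0,0,0,0,0],[0,0,0,0,0,0]]]'

```text
clock: 13.48
position: [0.4641, -0.0296, 0.0677]
orientation: [-179.5, 0.3, 1.3]
force: [0.2, 0.3, 0.6]
grip_width: 0.003
```

Emit:
jog_arm --rows '[[[-2.5,0,0,0,0,0],[-2.5,0,-0.3,0,0,0],[-1,0,-3,0,0,0],[0,0,-3,0,0,0]]]'

```text
clock: 13.82
position: [0.4003, -0.0315, 0.1306]
orientation: [-179.5, 0.6, 1.3]
force: [2.5, -0.3, 0.6]
grip_width: 0.002
```

```bash
python3 spin.py .453 -.030 w2b
```

```text
adjacent diffs [0.71, 0.68, 0.65, 0.7] first-last 0.77
14.0667 [ 0.4043 -0.0316  0.1309] [-179.54    0.3     1.33] [ 0.5  0.2 -0.1] 0.0022960725759962916
```

The contact was missed at P2 (0.6 N). Go again, deeper.

Emit:
jog_arm --rows '[[[3,0,0,0,0,0],[3,0,0,0,0,0],[0,0,2.5,0,0,0],[0,0,2.5,0,0,0],[0,0,1.2,0,0,0],[0,0,0.4,0,0,0],[0,0,0,0,0,0],[0,0,0,0,0,0]]]'

```text
clock: 14.73
position: [0.4672, -0.0295, 0.066]
orientation: [-179.5, -0.0, 1.3]
force: [8.7, 1.7, 23.9]
grip_width: 0.0
```

Emit:
jog_arm --rows '[[[-2.5,0,0,0,0,0],[-2.5,0,-0.3,0,0,0],[-1,0,-3,0,0,0],[0,0,-3,0,0,0]]]'

```text
clock: 15.07
position: [0.3999, -0.0313, 0.1269]
orientation: [-179.5, 0.7, 1.3]
force: [3.0, 0.2, -0.6]
grip_width: -0.0
```

```bash
python3 spin.py .453 -.030 w2c; python3 - <<'E'
from h import *
o=[cv2.imread(f"pics/{n}.png") for n in("w2b","w2c")]
cv2.imwrite("pics/cmp3.png",np.vstack([o[0],o[1],cv2.imread("pics/w5.png")]))
E
```

```text
adjacent diffs [0.77, 0.71, 0.64, 0.67] first-last 0.83
15.3167 [ 0.404  -0.0315  0.1273] [-179.53    0.35    1.34] [0.3 0.2 0.4] -0.002270489634572601
```

View pics/cmp3.png

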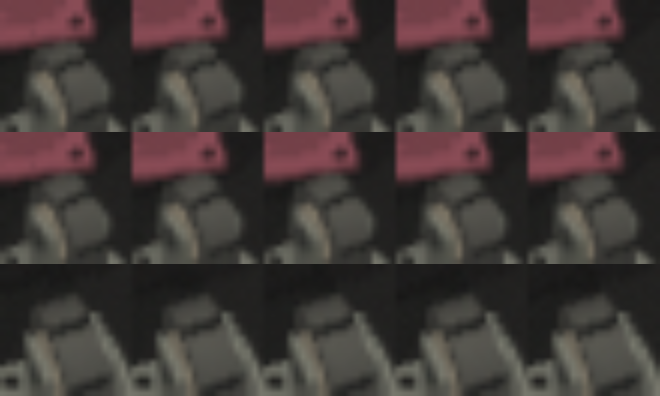

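P2's grooves moved between rows 1 and 2, and P5 (row 3) is stationary. Next I'll go to the drawer handle, which clears the top view to check the pale marks.

Emit:
jog_arm --rows '[[[0,0,-0.2,0,0,-7.1],[0,0,-0.2,0,0,-7.1],[0,0,-0.2,0,0,-7.1],[0,0,-0.2,0,0,-7.1],[0,0,-0.2,0,0,-7.1],[0,0,-0.2,0,0,-7.1],[0,0,-0.2,0,0,-7.1],[0,0,-0.2,0,0,-7.1],[0,0,-0.2,0,0,-7.1],[0,0,-0.2,0,0,-7.1],[0,0,-0.2,0,0,-7.1],[0,0,-0.2,0,0,-7.1],[0,0,-0.2,0,0,-7.1],[2.3,2.65,0,0,0,0],[2.3,2.65,0,0,0,0],[2.3,2.65,0,0,0,0],[2.3,2.65,0,0,0,0],[2.3,2.65,0,0,0,0],[2.3,2.65,0,0,0,0],[0,0,0,0,0,0]]]' --grip 135

```text
clock: 16.98
position: [0.5568, 0.1198, 0.1517]
orientation: [-179.6, -0.5, 93.8]
force: [1.4, 0.4, -1.0]
grip_width: 0.471
```

```bash
python3 - <<'E'
from seg import *
im=shot("top","t2.png",(225,120,365,225),5.5); casters(im); st(); go(.628,.192,.0615,93.9)
E
```

```text
px 266.6 355.3 area 467.0 ctr [-115.3  -98.9] size [155.2  74.8] ang 4.3
px 272.3 316.0 area 152.0 ctr [  34.5 -118. ] size [143.7  34.7] ang 22.0
px 481.0 250.4 area 121.0 ctr [ 292.3 -878.3] size [60.2 70.4] ang 84.3
px 498.8 229.8 area 216.5 ctr [ 379.8 -925.1] size [120.7  69.6] ang 88.3
px 448.1 225.8 area 447.0 ctr [ 379.7 -764. ] size [135.6  73.3] ang 89.2
px 285.2 205.3 area 281.0 ctr [ 440.1 -156.1] size [67.7 63. ] ang 4.7
px 251.0 201.6 area 255.5 ctr [452.8 -30.1] size [66.5 59.2] ang 1.3
px 272.0 188.5 area 69.0 ctr [ 500.9 -106.8] size [33.4 37. ] ang 1.5
px 254.2 175.5 area 269.5 ctr [549.  -39.4] size [67.3 63.3] ang 12.8
px 266.9 144.8 area 269.0 ctr [664.4 -84.3] size [63.3 68.2] ang 68.3
px 302.9 142.0 area 268.0 ctr [ 677.8 -218.6] size [62.9 66.8] ang 85.0
px 275.9 101.4 area 880.0 ctr [ 830.6 -114.5] size [ 94.5 144.4] ang 5.7
17.0333 [0.555  0.118  0.1518] [-179.56   -0.45   93.78] [ 0.1  0.  -0.1] 0.46916471593094317
tool cm dx 6.89 dy 7.79 dz 9.03 turn tz -0.1 (turn first)
```

View pics/t2.png

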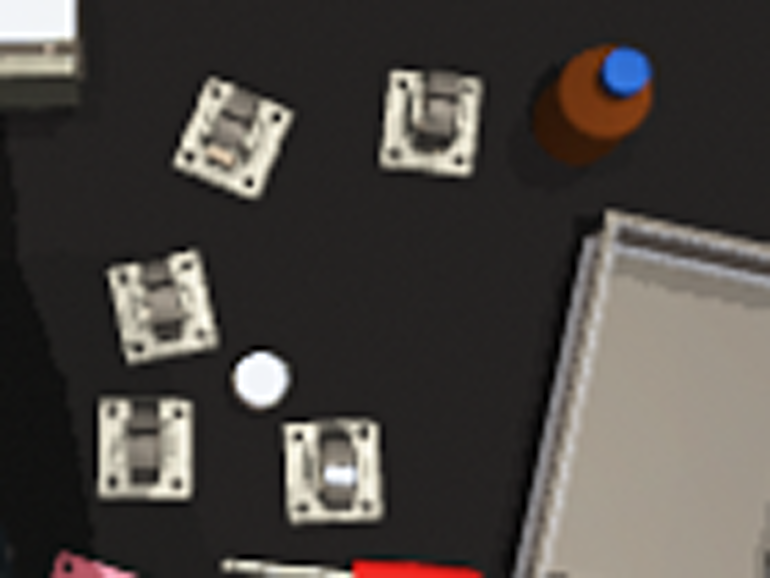

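The pale marks have gone from P2, P3 and P5 (crop (146,480), (170,330), (432,140)), so all three were turned and bind. P1 and P4 run free, and no caster has shifted. Now the handle.

Emit:
jog_arm --rows '[[[2.3,2.6,0,0,0,0],[2.3,2.6,0,0,0,0],[2.3,2.6,0,0,0,0],[0,0,0,0,0,0],[0,0,3,0,0,0],[0,0,3,0,0,0],[0,0,1.5,0,0,0],[0,0,1.4,0,0,0],[0,0,0,0,0,0]]]'

```text
clock: 17.78
position: [0.6247, 0.1892, 0.0617]
orientation: [-179.4, -0.4, 93.6]
force: [-0.7, 0.3, -0.2]
grip_width: 0.47
```

Emit:
jog_arm --rows '[[[0,0,0,0,0,0],[0,0,0,0,0,0],[0,0,0,0,0,0],[0,0,0,0,0,0]]]' --grip 255 --grip_force 60

```text
clock: 18.12
position: [0.628, 0.1905, 0.0672]
orientation: [-179.9, -0.5, 93.6]
force: [0.2, -2.8, 3.7]
grip_width: 0.087
```

Emit:
jog_arm --rows '[[[0,-0.5,0,0,0,0],[0,-1,0,0,0,0],[0,-1.3,0,0,0,0],[0,-1.3,0,0,0,0],[0,-1.3,0,0,0,0],[0,-1.3,0,0,0,0],[0,-1.3,0,0,0,0],[0,-1.3,0,0,0,0],[0,-1.3,0,0,0,0],[0,-1.3,0,0,0,0],[0,-1.3,0,0,0,0],[0,-1.3,0,0,0,0],[0,-1.3,0,0,0,0],[0,-1.3,0,0,0,0],[0,-1,0,0,0,0],[0,-0.6,0,0,0,0],[0,0,0,0,0,0]]]'

```text
clock: 19.53
position: [0.4395, 0.1783, 0.0671]
orientation: [-179.7, -0.4, 93.7]
force: [-1.7, -5.2, 2.8]
grip_width: 0.091
```

```bash
python3 - <<'E'
from seg import *
st(); shot("scene","s3.png",(160,130,512,330),2.2); shot("top")
E
```

```text
19.5333 [0.4395 0.1783 0.0671] [-179.75   -0.43   93.65] [-1.7 -5.2  2.8] 0.09061687895553239
```

View pics/s3.png

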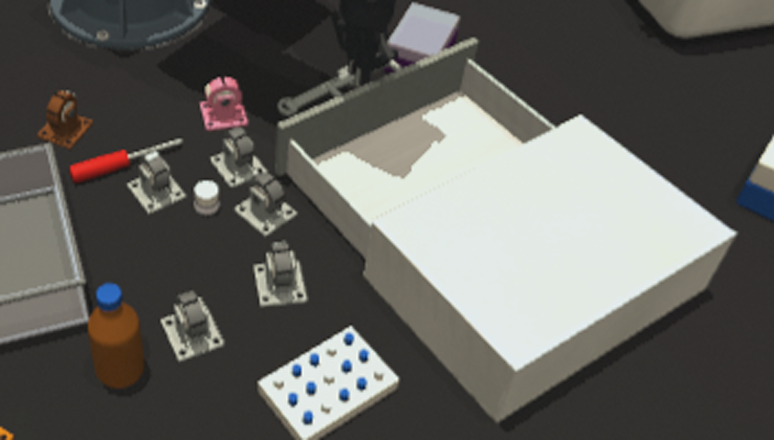

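The drawer is open about 190 mm with the bar still held. From here drawer_in is at about (0.493, 0.183). Release, lift and go over P1.

Emit:
jog_arm --rows '[[[0,0,0,0,0,0],[0,0,0,0,0,0],[0,0,0,0,0,0],[0,0,-2.5,0,0,0],[0,0,-2.5,0,0,0],[0,0,-2.5,0,0,0],[0,0,-2.5,0,0,0],[-3.3,-0.2,0,0,0,0],[-3.3,-0.2,0,0,0,0],[-3.3,-0.2,0,0,0,0],[-3.3,-0.2,0,0,0,0],[-3.3,-0.2,0,0,0,0],[-3.3,-0.2,0,0,0,0],[-3.3,-0.2,0,0,0,0],[-3.3,-0.2,0,0,0,0],[-3.3,-0.2,0,0,0,0],[-3.3,-0.2,0,0,0,0],[0,0,0,0,0,0]]]' --grip 135

```text
clock: 21.13
position: [0.4423, -0.157, 0.1642]
orientation: [-179.8, -0.4, 93.4]
force: [0.4, 1.0, 0.3]
grip_width: 0.477
```

Emit:
jog_arm --rows '[[[0,0,0,0,0,6.85],[0,0,0,0,0,6.85],[0,0,0,0,0,6.85],[0,0,0,0,0,6.85],[0,0,0,0,0,6.85],[0,0,0,0,0,6.85],[0,0,0,0,0,6.85],[0,0,0,0,0,6.85],[0,0,0,0,0,6.85],[0,0,0,0,0,6.85],[0,0,0,0,0,6.85],[0,0,0,0,0,6.85],[0,0,0,0,0,6.85],[0,0,0,0,0,0]]]' --grip 95

```text
clock: 22.3
position: [0.4425, -0.1523, 0.1643]
orientation: [-179.5, 0.2, 4.3]
force: [-0.0, -0.5, -0.0]
grip_width: 0.626
```

```bash
python3 - <<'E'
from seg import *
casters(shot("top")); st(); go(.440,-.156,.020,4.7)
E
```

```text
px 481.0 250.4 area 121.0 ctr [ 292.3 -878.3] size [60.2 70.4] ang 84.3
px 499.0 229.8 area 213.0 ctr [ 379.8 -925.1] size [120.7  69.6] ang 88.3
px 452.4 227.8 area 256.5 ctr [ 379.8 -763.9] size [135.6  73.3] ang 89.0
px 197.3 222.4 area 246.5 ctr [368.8 161.2] size [ 38. 160.] ang 6.1
px 143.0 219.9 area 773.0 ctr [373.7 365.8] size [ 88.9 125.4] ang 34.4
px 250.7 201.4 area 251.0 ctr [452.9 -30.1] size [66.6 59.1] ang 1.5
px 254.0 175.4 area 270.0 ctr [548.5 -39.3] size [67.6 63.5] ang 13.5
px 266.9 144.8 area 269.0 ctr [664.4 -84.3] size [63.3 68.2] ang 68.3
px 302.9 142.0 area 268.0 ctr [ 677.8 -218.6] size [62.9 66.8] ang 85.0
px 275.9 101.4 area 881.0 ctr [ 830.5 -114.5] size [ 94.7 144.2] ang 5.6
22.35 [ 0.4425 -0.1523  0.1643] [-179.51    0.21    4.71] [ 0.2 -0.4 -0.3] 0.6292856211256761
tool cm dx -0.27 dy 0.34 dz 14.43 turn tz 0.0 (turn first)
```

Emit:
jog_arm --rows '[[[-0.27,0.34,0,-0.5,0,0],[0,0,3,0,0,0],[0,0,3,0,0,0],[0,0,3,0,0,0],[0,0,2.5,0,0,0],[0,0,1.9,0,0,0],[0,0,1,0,0,0],[0,0,0,0,0,0]]]'

```text
clock: 23.02
position: [0.4377, -0.1559, 0.0182]
orientation: [-180.0, 0.4, 4.8]
force: [-0.9, 0.5, -0.1]
grip_width: 0.629
```

Emit:
jog_arm --rows '[[[0,0,0,0,0,0],[0,0,0,0,0,0],[0,0,0,0,0,0],[0,0,0,0,0,0]]]' --grip 255 --grip_force 60

```text
clock: 23.35
position: [0.44, -0.1566, 0.0212]
orientation: [179.9, 0.1, 4.6]
force: [-1.7, -1.1, 6.1]
grip_width: 0.391
```

Emit:
jog_arm --rows '[[[0,0,-1.5,0,0,0],[0,0,-3,0,0,0],[0,0,-3.5,0,0,0],[0,0,-3.5,0,0,0],[0,0,-3.5,0,0,-6.3],[0,0,0,0,0,-6.3],[0,0,0,0,0,-6.3],[0,0,0,0,0,-6.3],[2.72,-2.43,0,0,0,0],[2.72,-2.43,0,0,0,0],[2.72,-2.43,0,0,0,0],[2.72,-2.43,0,0,0,0],[2.72,-2.43,0,0,0,0],[2.72,-2.43,0,0,0,0],[2.72,-2.43,0,0,0,0],[2.72,-2.43,0,0,0,0],[2.72,-2.43,0,0,0,0],[2.72,-2.43,0,0,0,0],[2.72,-2.43,0,0,0,0],[2.72,-2.43,0,0,0,0]]]'

```text
clock: 25.02
position: [0.5784, 0.2609, 0.1697]
orientation: [-179.9, 0.2, 29.8]
force: [0.9, -0.6, -4.0]
grip_width: 0.386
```

```bash
python3 - <<'E'
from h import *
st(); go(.578,.259,.036,30)
E
```

```text
25.0167 [0.5784 0.2609 0.1697] [-179.93    0.19   29.84] [ 0.9 -0.6 -4. ] 0.38648220052717325
tool cm dx -0.13 dy 0.15 dz 13.37 turn tz -0.2 (turn first)
```

Emit:
jog_arm --rows '[[[-0.13,0.15,0,0,0,0],[0,0,3,0,0,0],[0,0,3,0,0,0],[0,0,3,0,0,0],[0,0,2.5,0,0,0],[0,0,1.2,0,0,0],[0,0,0.7,0,0,0],[0,0,0.1,0,0,0],[0,0,0,0,0,0]]]'

```text
clock: 25.77
position: [0.5777, 0.2571, 0.0349]
orientation: [-179.9, 0.2, 29.8]
force: [-0.8, -0.4, -3.7]
grip_width: 0.389
```

Emit:
jog_arm --rows '[[[0,0,0,0,0,0],[0,0,0,0,0,0],[0,0,0,0,0,0],[0,0,-2,0,0,0],[0,0,-3,0,0,0],[0,0,-3,0,0,0],[0,0,-3,0,0,0],[0,0,-2.5,0,0,0]]]' --grip 95

```text
clock: 26.43
position: [0.5782, 0.2572, 0.1722]
orientation: [-179.9, 0.1, 29.8]
force: [1.3, 0.3, -0.2]
grip_width: 0.628
```

```bash
python3 - <<'E'
from seg import *
casters(shot("top")); st(); go(.6645,-.0844,.17,158)
E
```

```text
px 206.2 365.5 area 68.5 ctr [-125.4  110.8] size [ 41.6 148.7] ang 84.7
px 262.3 348.6 area 517.5 ctr [-80.2 -65.8] size [201.3 123.9] ang 33.4
px 271.8 314.6 area 117.5 ctr [  37.5 -117.3] size [143.1  34.5] ang 22.6
px 481.0 250.4 area 121.0 ctr [ 292.3 -878.3] size [60.2 70.4] ang 84.3
px 498.8 229.8 area 217.5 ctr [ 379.8 -925.1] size [120.7  69.6] ang 88.3
px 202.5 221.4 area 127.5 ctr [374.7 151.6] size [ 23.4 132.5] ang 5.0
px 448.2 225.9 area 445.5 ctr [ 379.7 -764. ] size [135.6  73.3] ang 89.2
px 251.0 201.6 area 267.5 ctr [452.8 -30.1] size [66.6 59.2] ang 1.3
px 272.0 188.5 area 68.5 ctr [ 500.9 -106.8] size [33.4 37. ] ang 1.5
px 254.1 175.5 area 272.0 ctr [548.5 -39.3] size [67.6 63.5] ang 13.5
px 266.9 144.8 area 268.0 ctr [664.6 -84.4] size [63.3 67.6] ang 68.3
px 302.9 142.0 area 268.0 ctr [ 677.8 -218.6] size [62.9 66.8] ang 85.0
px 275.9 101.4 area 880.0 ctr [ 830.6 -114.5] size [ 94.5 144.4] ang 5.7
26.4833 [0.5797 0.2579 0.1769] [-179.97   -0.22   29.8 ] [-0.5  0.1  6.2] 0.6248031187261985
tool cm dx -20.69 dy -28.56 dz 0.69 turn tz -128.2 (turn first)
```

Emit:
jog_arm --rows '[[[0,0,0,0,0,-7.1],[0,0,0,0,0,-7.1],[0,0,0,0,0,-7.1],[0,0,0,0,0,-7.1],[0,0,0,0,0,-7.1],[0,0,0,0,0,-7.1],[0,0,0,0,0,-7.1],[0,0,0,0,0,-7.1],[0,0,0,0,0,-7.1],[0,0,0,0,0,-7.1],[0,0,0,0,0,-7.1],[0,0,0,0,0,-7.1],[0,0,0,0,0,-7.1],[0,0,0,0,0,-7.1],[0,0,0,0,0,-7.1],[0,0,0,0,0,-7.1],[0,0,0,0,0,-7.1],[0,0,0,0,0,-7.1]]]'

```text
clock: 27.98
position: [0.578, 0.2572, 0.1696]
orientation: [-179.9, -0.2, 158.0]
force: [0.2, -0.2, 0.2]
grip_width: 0.626
```

Emit:
jog_arm --rows '[[[-2.07,-2.86,0,0,0,0],[-2.07,-2.86,0,0,0,0],[-2.07,-2.86,0,0,0,0],[-2.07,-2.86,0,0,0,0],[-2.07,-2.86,0,0,0,0],[-2.07,-2.86,0,0,0,0],[-2.07,-2.86,0,0,0,0],[-2.07,-2.86,0,0,0,0],[-2.07,-2.86,0,0,0,0],[-2.07,-2.86,0,0,0,0],[0,0,0,0,0,0],[0,0,0,0,0,0]]]'

```text
clock: 28.98
position: [0.6604, -0.0881, 0.1691]
orientation: [-179.9, -0.2, 157.4]
force: [0.5, -0.4, -0.7]
grip_width: 0.629
```

```bash
python3 - <<'E'
from seg import *
casters(shot("top")); st(); go(.6645,-.0844,.020,158)
E
```

```text
px 253.2 361.5 area 593.5 ctr [-111.7   -1.1] size [170.2 271.9] ang 1.4
px 481.0 250.4 area 121.0 ctr [ 292.3 -878.3] size [60.2 70.4] ang 84.3
px 192.4 222.7 area 180.5 ctr [363.6 170.1] size [ 36.6 139.9] ang 1.6
px 498.8 229.8 area 215.5 ctr [ 379.8 -925.1] size [120.7  69.6] ang 88.3
px 448.2 225.9 area 444.0 ctr [ 379.8 -763.9] size [135.6  73.3] ang 89.0
px 143.4 218.6 area 698.0 ctr [373.6 365.8] size [ 88.6 125.4] ang 34.3
px 306.9 142.2 area 135.0 ctr [ 676.5 -233.8] size [34.  66.2] ang 86.8
29.0333 [ 0.6603 -0.0867  0.1692] [-179.89   -0.19  157.53] [-0.2  0.1  0.1] 0.6246547050797828
tool cm dx -0.31 dy 0.37 dz 14.92 turn tz -0.5 (turn first)
```

Emit:
jog_arm --rows '[[[-0.3,0.37,0,0,0,-0.5],[0,0,3,0,0,0],[0,0,3,0,0,0],[0,0,3,0,0,0],[0,0,3,0,0,0],[0,0,1.9,0,0,0],[0,0,1,0,0,0],[0,0,0,0,0,0]]]'

```text
clock: 29.7
position: [0.6627, -0.0827, 0.0183]
orientation: [-179.8, -0.4, 158.2]
force: [-0.3, 0.9, 0.2]
grip_width: 0.633
```

Emit:
jog_arm --rows '[[[0,0,0,0,0,0],[0,0,0,0,0,0],[0,0,0,0,0,0],[0,0,0,0,0,0]]]' --grip 255

```text
clock: 30.03
position: [0.6651, -0.0839, 0.0222]
orientation: [-179.9, -0.0, 158.1]
force: [-1.0, 0.5, 8.0]
grip_width: 0.391
```

Emit:
jog_arm --rows '[[[0,0,-1.5,0,0,0],[0,0,-3,0,0,0],[0,0,-3.5,0,0,0],[0,0,-3.5,0,0,0],[0,0,-3.5,0,0,0],[2.46,2.66,0,0,0,0],[2.46,2.66,0,0,0,0],[2.46,2.66,0,0,0,0],[2.46,2.66,0,0,0,0],[2.46,2.66,0,0,0,0],[2.46,2.66,0,0,0,0],[0,0,0,0,0,0],[0,0,0,0,0,0]]]'

```text
clock: 31.12
position: [0.5866, 0.1211, 0.1714]
orientation: [-179.9, -0.1, 158.3]
force: [0.6, 0.0, -3.5]
grip_width: 0.382
```

Emit:
jog_arm --rows '[[[0,0,3,0,0,0],[0,0,3,0,0,0],[0,0,3,0,0,0],[0,0,2.5,0,0,0],[0,0,1.2,0,0,0],[0,0,0.8,0,0,0],[0,0,0.1,0,0,0],[0,0,0,0,0,0]]]'

```text
clock: 31.78
position: [0.5874, 0.1185, 0.0351]
orientation: [-179.9, -0.1, 158.0]
force: [0.6, 0.1, -2.5]
grip_width: 0.389
```

Emit:
jog_arm --rows '[[[0,0,0,0,0,0],[0,0,0,0,0,0],[0,0,0,0,0,0],[0,0,-2,0,0,0],[0,0,-3,0,0,0],[0,0,-3,0,0,0],[0,0,-3,0,0,0],[0,0,-2.5,0,0,0]]]' --grip 95

```text
clock: 32.45
position: [0.5873, 0.1192, 0.1721]
orientation: [-179.9, -0.1, 158.1]
force: [0.9, 0.4, 0.1]
grip_width: 0.627
```

```bash
python3 - <<'E'
from seg import *
casters(shot("top")); st(); go(.5485,-.039,.17,13.5); go(.5485,-.039,.17,158.3);shot("scene","s4.png",(160,130,512,330),2.2)
E
```

```text
px 266.6 356.3 area 489.0 ctr [-117.8  -95.9] size [ 85.  157.8] ang 86.6
px 272.2 315.4 area 160.5 ctr [  34.5 -118.2] size [143.7  35.1] ang 22.0
px 481.0 250.4 area 121.0 ctr [ 292.3 -878.3] size [60.2 70.4] ang 84.3
px 494.9 226.9 area 477.0 ctr [ 379.8 -925. ] size [120.9  69.6] ang 88.3
px 448.1 225.8 area 447.0 ctr [ 379.7 -764. ] size [135.6  73.3] ang 89.2
px 251.0 201.6 area 266.5 ctr [452.8 -30.1] size [66.6 59.2] ang 1.3
px 272.0 188.5 area 68.5 ctr [ 500.9 -106.8] size [33.4 37. ] ang 1.5
px 254.2 175.5 area 269.5 ctr [549.  -39.4] size [67.3 63.3] ang 12.8
px 302.9 142.0 area 268.0 ctr [ 677.8 -218.6] size [62.9 66.8] ang 85.0
px 275.9 101.4 area 880.0 ctr [ 830.6 -114.5] size [ 94.5 144.4] ang 5.7
32.5 [0.589  0.1195 0.1767] [1.7989e+02 1.6000e-01 1.5809e+02] [-0.2  0.   5.3] 0.6288687432485134
tool cm dx -7.64 dy 14.47 dz 0.67 turn tz 144.6 (turn first)
tool cm dx -2.09 dy -16.23 dz 0.67 turn tz -0.2 (turn first)
```

View pics/s4.png

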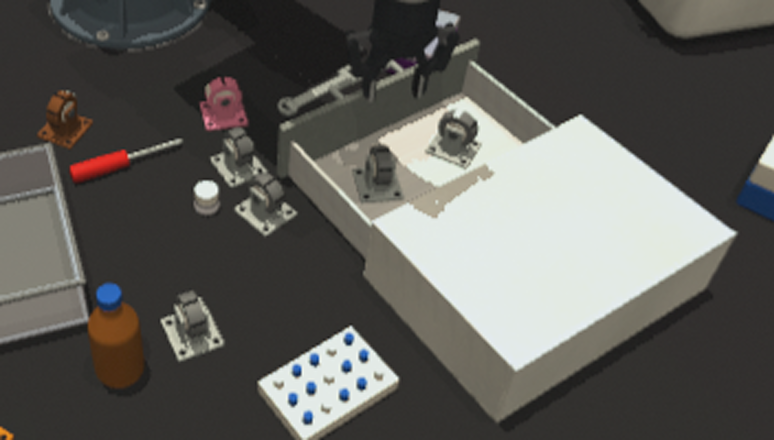

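Both free casters stand upright in the drawer at crop (378,175) and (455,138). Now the binding ones go into the tub, P3 first.

Emit:
jog_arm --rows '[[[-0.42,-3.25,0,0,0,0],[-0.42,-3.25,0,0,0,0],[-0.42,-3.25,0,0,0,0],[-0.42,-3.25,0,0,0,0],[-0.42,-3.25,0,0,0,0],[0,0,0,0,0,-7.1],[0,0,0,0,0,-7.1],[0,0,0,0,0,-7.1],[0,0,0,0,0,-7.1],[0,0,0,0,0,-7.1],[0,0,3,0,0,0],[0,0,3,0,0,0],[0,0,0,0,0,0],[0,0,0,0,0,0]]]'

```text
clock: 33.72
position: [0.5445, -0.0394, 0.109]
orientation: [179.9, -0.4, -166.4]
force: [0.1, 0.0, 0.9]
grip_width: 0.627
```

```bash
python3 - <<'E'
from h import *
st(); go(.5485,-.039,.020,193.5)
E
```

```text
33.7167 [ 0.5445 -0.0394  0.109 ] [ 179.93   -0.39 -166.41] [0.1 0.  0.9] 0.6273161191113149
tool cm dx -0.40 dy -0.06 dz 8.90 turn tz 0.1 (turn first)
```

Emit:
jog_arm --rows '[[[-0.4,0,0,0,0,0],[0,0,3,0,0,0],[0,0,3,0,0,0],[0,0,1.9,0,0,0],[0,0,1,0,0,0],[0,0,0,0,0,0]]]'

```text
clock: 34.22
position: [0.5492, -0.0385, 0.0202]
orientation: [180.0, -0.3, -166.4]
force: [-0.3, 0.4, -1.1]
grip_width: 0.627
```

Emit:
jog_arm --rows '[[[0,0,0,0,0,0],[0,0,0,0,0,0],[0,0,0,0,0,0],[0,0,0,0,0,0]]]' --grip 255

```text
clock: 34.55
position: [0.5508, -0.0387, 0.0228]
orientation: [-180.0, -0.0, -166.4]
force: [-0.5, -1.2, 8.9]
grip_width: 0.389
```

Emit:
jog_arm --rows '[[[0,0,-1.5,0,0,0],[0,0,-3,0,0,0],[0,0,-3.5,0,0,0],[0,0,-3.5,0,0,0],[0,0,-3.5,0,0,6.5],[0,0,0,0,0,6.5],[0,0,0,0,0,6.5],[0,0,0,0,0,6.5],[0,0,0,0,0,0]]]'

```text
clock: 35.3
position: [0.5501, -0.0385, 0.172]
orientation: [-179.9, -0.1, 167.3]
force: [-0.6, 0.3, -2.6]
grip_width: 0.387
```

```bash
python3 - <<'E'
from h import *
st(); go(.539,-.400,.170,167.5)
E
```

```text
35.3 [ 0.5501 -0.0385  0.172 ] [-1.7993e+02 -1.2000e-01  1.6726e+02] [-0.6  0.3 -2.6] 0.3870271000626393
tool cm dx -6.74 dy -35.54 dz 0.20 turn tz -0.2 (turn first)
```

Emit:
jog_arm --rows '[[[-0.67,-3.55,0,0,0,0],[-0.67,-3.55,0,0,0,0],[-0.67,-3.55,0,0,0,0],[-0.67,-3.55,0,0,0,0],[-0.67,-3.55,0,0,0,0],[-0.67,-3.55,0,0,0,0],[-0.67,-3.55,0,0,0,0],[-0.67,-3.55,0,0,0,0],[-0.67,-3.55,0,0,0,0],[-0.67,-3.55,0,0,0,0],[0,0,0,0,0,0],[0,0,0,0,0,0],[0,0,3.5,0,0,0],[0,0,3.5,0,0,0],[0,0,3.5,0,0,0],[0,0,2.5,0,0,0],[0,0,1.4,0,0,0],[0,0,0,0,0,0]]]'

```text
clock: 36.8
position: [0.5381, -0.3978, 0.0257]
orientation: [-180.0, -0.3, 167.8]
force: [-0.3, -0.3, -3.1]
grip_width: 0.39
```

Emit:
jog_arm --rows '[[[0,0,0,0,0,0],[0,0,0,0,0,0],[0,0,0,0,0,0],[0,0,-2,0,0,0],[0,0,-3,0,0,0],[0,0,-3,0,0,0],[0,0,-3,0,0,0],[0,0,-3,0,0,0],[0,0,0,0,0,0]]]' --grip 95

```text
clock: 37.55
position: [0.541, -0.4008, 0.1741]
orientation: [-179.7, 0.3, 167.7]
force: [0.3, -0.5, 0.8]
grip_width: 0.627
```

```bash
python3 - <<'E'
from seg import *
casters(shot("top")); st(); go(.678,-.219,.17,167.5)
E
```

```text
px 207.1 357.9 area 73.0 ctr [-128.   113.6] size [ 41.7 139.5] ang 81.2
px 259.2 364.9 area 270.0 ctr [-103.1  -39.3] size [230.7  89.5] ang 37.2
px 271.9 338.2 area 73.0 ctr [ -37.5 -118.1] size [34.4 38.2] ang 58.0
px 481.0 250.4 area 121.0 ctr [ 292.3 -878.3] size [60.2 70.4] ang 84.3
px 499.0 229.8 area 212.5 ctr [ 379.7 -926.9] size [117.   69.6] ang 88.3
px 197.3 222.4 area 246.5 ctr [368.8 161.2] size [ 38. 160.] ang 6.1
px 143.0 219.9 area 773.0 ctr [373.7 365.8] size [ 88.9 125.4] ang 34.4
px 251.4 200.9 area 151.0 ctr [454.6 -30.2] size [62.8 59.2] ang 1.5
px 272.0 188.6 area 67.0 ctr [ 500.9 -106.7] size [34.1 34.1] ang 45.8
px 302.9 142.0 area 268.0 ctr [ 677.8 -218.6] size [62.9 66.8] ang 85.0
px 275.9 101.4 area 880.0 ctr [ 830.6 -114.5] size [ 94.5 144.4] ang 5.7
37.6 [ 0.5405 -0.4005  0.1711] [-1.7976e+02  1.3000e-01  1.6765e+02] [-0.2  0.6  0.5] 0.6285058998698477
tool cm dx -9.49 dy 20.69 dz 0.11 turn tz 0.1 (turn first)
```

Emit:
jog_arm --rows '[[[-1.58,3.45,0,0,0,0],[-1.58,3.45,0,0,0,0],[-1.58,3.45,0,0,0,0],[-1.58,3.45,0,0,0,0],[-1.58,3.45,0,0,0,0],[-1.58,3.45,0,0,0,0],[0,0,0,0,0,-3.7],[0,0,0,0,0,-3.7],[0,0,3,0,0,0],[0,0,3,0,0,0],[0,0,0,0,0,0],[0,0,0,0,0,0]]]'

```text
clock: 38.6
position: [0.6744, -0.2173, 0.105]
orientation: [-180.0, -0.4, 175.0]
force: [0.8, -0.2, 0.3]
grip_width: 0.624
```

```bash
python3 - <<'E'
from h import *
st(); go(.677,-.2186,.020,175)
E
```

```text
38.6 [ 0.6744 -0.2173  0.105 ] [-179.99   -0.43  175.02] [ 0.8 -0.2  0.3] 0.6244568234422136
tool cm dx -0.27 dy -0.11 dz 8.50 turn tz 0.0 (turn first)
```

Emit:
jog_arm --rows '[[[-0.25,-0.1,0,0,0,0],[0,0,3,0,0,0],[0,0,2.8,0,0,0],[0,0,1.7,0,0,0],[0,0,1,0,0,0],[0,0,0,0,0,0]]]'

```text
clock: 39.1
position: [0.6777, -0.2191, 0.0208]
orientation: [-180.0, -0.3, 175.0]
force: [-1.2, 0.1, -0.1]
grip_width: 0.629
```

Emit:
jog_arm --rows '[[[0,0,0,0,0,0],[0,0,0,0,0,0],[0,0,0,0,0,0],[0,0,0,0,0,0]]]' --grip 255

```text
clock: 39.43
position: [0.6793, -0.2196, 0.0237]
orientation: [-179.9, -0.0, 175.0]
force: [0.4, -0.6, 6.9]
grip_width: 0.383
```

Emit:
jog_arm --rows '[[[0,0,-1.5,0,0,0],[0,0,-3,0,0,0],[0,0,-3.5,0,0,0],[0,0,-3.5,0,0,0],[0,0,-3.5,0,0,0],[0,0,-2.5,0,0,3.7],[0,0,0,0,0,3.7],[2.14,-2.58,0,0,0,0],[2.14,-2.58,0,0,0,0],[2.14,-2.58,0,0,0,0],[2.14,-2.58,0,0,0,0],[2.14,-2.58,0,0,0,0],[2.14,-2.58,0,0,0,0],[2.14,-2.58,0,0,0,0],[2.14,-2.58,0,0,0,0],[0,0,0,0,0,0],[0,0,0,0,0,0]]]'

```text
clock: 40.85
position: [0.4659, -0.385, 0.1985]
orientation: [-179.9, -0.1, 167.4]
force: [0.9, 0.5, -4.0]
grip_width: 0.384
```

```bash
python3 - <<'E'
from h import *
st(); go(.466,-.384,.028,167.5)
E
```

```text
40.85 [ 0.4659 -0.385   0.1985] [-1.7988e+02 -1.3000e-01  1.6744e+02] [ 0.9  0.5 -4. ] 0.3840493891919557
tool cm dx 0.01 dy 0.10 dz 17.05 turn tz -0.1 (turn first)
```

Emit:
jog_arm --rows '[[[0,0,3.5,0,0,0],[0,0,3.5,0,0,0],[0,0,3.5,0,0,0],[0,0,3.5,0,0,0],[0,0,1.8,0,0,0],[0,0,1.1,0,0,0],[0,0,0,0,0,0]]]'

```text
clock: 41.43
position: [0.4669, -0.3828, 0.0276]
orientation: [-180.0, -0.2, 167.7]
force: [0.0, -0.3, -3.2]
grip_width: 0.388
```

Emit:
jog_arm --rows '[[[0,0,0,0,0,0],[0,0,0,0,0,0],[0,0,0,0,0,0],[0,0,-2,0,0,0],[0,0,-3,0,0,0],[0,0,-3,0,0,0],[0,0,-3,0,0,0],[0,0,-3,0,0,0],[0,0,0,0,0,0]]]' --grip 95

```text
clock: 42.18
position: [0.4691, -0.3855, 0.1752]
orientation: [-179.7, 0.3, 167.6]
force: [0.6, -1.0, 1.0]
grip_width: 0.631
```

```bash
python3 - <<'E'
from seg import *
casters(shot("top")); st(); go(.453,-.030,.17,181.4)
E
```

```text
px 181.7 341.1 area 103.0 ctr [-53.7 204.4] size [35.3 59. ] ang 17.0
px 481.0 250.4 area 121.0 ctr [ 292.3 -878.3] size [60.2 70.4] ang 84.3
px 498.8 229.8 area 216.5 ctr [ 379.8 -925.1] size [120.7  69.6] ang 88.3
px 197.2 222.4 area 245.5 ctr [368.8 161.2] size [ 38. 160.] ang 6.1
px 142.9 220.0 area 771.0 ctr [373.6 365.8] size [ 88.6 125.4] ang 34.3
px 251.1 201.3 area 259.0 ctr [452.8 -30.1] size [66.5 59.2] ang 1.3
px 272.0 188.5 area 68.0 ctr [ 500.9 -106.7] size [34.1 34.1] ang 45.8
px 275.9 101.4 area 880.0 ctr [ 830.6 -114.5] size [ 94.5 144.4] ang 5.7
42.2333 [ 0.4686 -0.385   0.1723] [-1.7974e+02  1.3000e-01  1.6760e+02] [ 0.6 -0.5 -1. ] 0.6310509386718768
tool cm dx 0.69 dy 35.53 dz 0.23 turn tz -13.8 (turn first)
```

Emit:
jog_arm --rows '[[[0,0,0,0,0,-6.9],[0,0,0,0,0,-6.9],[0.07,3.55,0,0,0,0],[0.07,3.55,0,0,0,0],[0.07,3.55,0,0,0,0],[0.07,3.55,0,0,0,0],[0.07,3.55,0,0,0,0],[0.07,3.55,0,0,0,0],[0.07,3.55,0,0,0,0],[0.07,3.55,0,0,0,0],[0.07,3.55,0,0,0,0],[0.07,3.55,0,0,0,0],[0,0,3,0,0,0],[0,0,3,0,0,0],[0,0,0,0,0,0],[0,0,0,0,0,0]]]'

```text
clock: 43.57
position: [0.4499, -0.029, 0.1076]
orientation: [-180.0, -0.4, -178.6]
force: [0.6, -0.6, 1.1]
grip_width: 0.63
```

```bash
python3 - <<'E'
from h import *
st(); go(.453,-.030,.020,181.4)
E
```

```text
43.5667 [ 0.4499 -0.029   0.1076] [-179.98   -0.38 -178.6 ] [ 0.6 -0.6  1.1] 0.6297632670176881
tool cm dx -0.31 dy -0.11 dz 8.76 turn tz -0.0 (turn first)
```

Emit:
jog_arm --rows '[[[-0.3,-0.1,0,0,0,0],[0,0,3,0,0,0],[0,0,3,0,0,0],[0,0,1.7,0,0,0],[0,0,1,0,0,0],[0,0,0,0,0,0]]]'

```text
clock: 44.07
position: [0.4538, -0.0306, 0.0207]
orientation: [-180.0, -0.3, -178.7]
force: [-1.2, -0.5, 0.6]
grip_width: 0.629
```

Emit:
jog_arm --rows '[[[0,0,0,0,0,0],[0,0,0,0,0,0],[0,0,0,0,0,0],[0,0,0,0,0,0]]]' --grip 255

```text
clock: 44.4
position: [0.4551, -0.0305, 0.0228]
orientation: [-179.9, -0.1, -178.6]
force: [-0.9, -2.4, 7.4]
grip_width: 0.387
```

Emit:
jog_arm --rows '[[[0,0,-1.5,0,0,0],[0,0,-3,0,0,0],[0,0,-3.5,0,0,0],[0,0,-3.5,0,0,0],[0,0,-3.5,0,0,0],[0,0,0,0,0,6.95],[0,0,0,0,0,6.95],[-0.14,-3.43,0,0,0,0],[-0.14,-3.43,0,0,0,0],[-0.14,-3.43,0,0,0,0],[-0.14,-3.43,0,0,0,0],[-0.14,-3.43,0,0,0,0],[-0.14,-3.43,0,0,0,0],[-0.14,-3.43,0,0,0,0],[-0.14,-3.43,0,0,0,0],[-0.14,-3.43,0,0,0,0],[-0.14,-3.43,0,0,0,0],[0,0,0,0,0,0],[0,0,0,0,0,0]]]'

```text
clock: 45.98
position: [0.3932, -0.3695, 0.1723]
orientation: [-179.9, -0.2, 167.3]
force: [0.1, 1.3, -3.2]
grip_width: 0.389
```

```bash
python3 - <<'E'
from h import *
st(); go(.393,-.368,.028,167.5)
E
```

```text
45.9833 [ 0.3932 -0.3695  0.1723] [-1.7989e+02 -1.6000e-01  1.6733e+02] [ 0.1  1.3 -3.2] 0.3894788493771478
tool cm dx 0.05 dy 0.14 dz 14.43 turn tz -0.2 (turn first)
```

Emit:
jog_arm --rows '[[[0,0,3.5,0,0,0],[0,0,3.5,0,0,0],[0,0,3.5,0,0,0],[0,0,2.5,0,0,0],[0,0,1.4,0,0,0],[0,0,0,0,0,0]]]'

```text
clock: 46.48
position: [0.3928, -0.3662, 0.0262]
orientation: [-180.0, -0.3, 167.6]
force: [0.6, 0.3, -3.4]
grip_width: 0.388
```

Emit:
jog_arm --rows '[[[0,0,0,0,0,0],[0,0,0,0,0,0],[0,0,0,0,0,0],[0,0,-2,0,0,0],[0,0,-3,0,0,0],[0,0,-3,0,0,0],[0,0,-3,0,0,0],[0,0,-3,0,0,0],[0,0,0,0,0,0]]]' --grip 95

```text
clock: 47.23
position: [0.3957, -0.3696, 0.174]
orientation: [-179.7, 0.2, 167.5]
force: [0.8, 0.1, 0.6]
grip_width: 0.628
```

```bash
python3 - <<'E'
from seg import *
casters(shot("top")); st(); go(.40,.175,.17,167.6); shot("scene","s5.png",(110,110,512,390),1.9)
E
```

```text
px 263.8 304.5 area 295.5 ctr [ 87.3 -82.7] size [184.5  47.2] ang 46.0
px 481.0 250.4 area 121.0 ctr [ 292.3 -878.3] size [60.2 70.4] ang 84.3
px 197.3 222.4 area 246.5 ctr [368.8 161.2] size [ 38. 160.] ang 6.1
px 142.9 219.9 area 772.0 ctr [373.7 365.8] size [ 88.9 125.4] ang 34.4
px 272.0 188.6 area 67.0 ctr [ 500.9 -106.7] size [34.1 34.1] ang 45.8
px 275.9 101.4 area 880.0 ctr [ 830.6 -114.5] size [ 94.5 144.4] ang 5.7
47.2833 [ 0.3952 -0.3691  0.1713] [-1.7973e+02  1.1000e-01  1.6750e+02] [ 0.4 -0.5  0.4] 0.6264359636319881
tool cm dx 11.21 dy 53.24 dz 0.13 turn tz -0.1 (turn first)
```

View pics/s5.png

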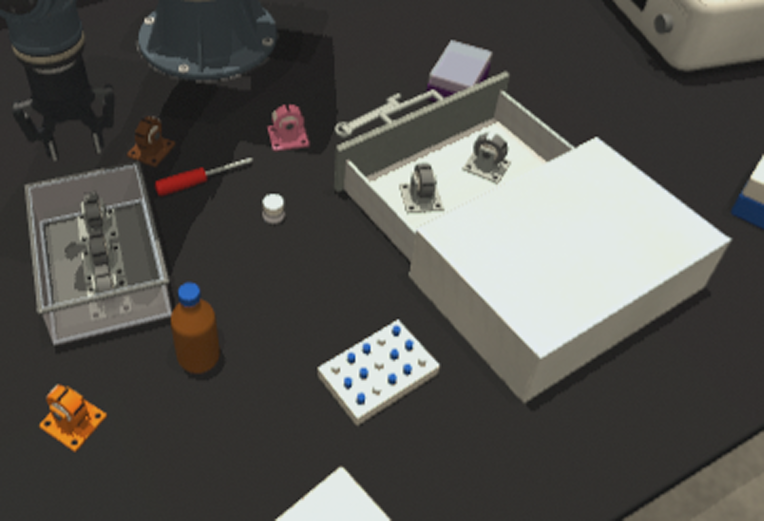

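All three binding casters are in the tub at crop (95,250), both free ones stand upright in the drawer at (424,190) and (490,155), and the bystanders are untouched. Now close the drawer by pushing on its bar.

Emit:
jog_arm --rows '[[[0.75,3.55,0,0,0,0],[0.75,3.55,0,0,0,0],[0.75,3.55,0,0,0,0],[0.75,3.55,0,0,0,0],[0.75,3.55,0,0,0,0],[0.75,3.55,0,0,0,0],[0.75,3.55,0,0,0,0],[0.75,3.55,0,0,0,0],[0.75,3.55,0,0,0,0],[0.75,3.55,0,0,0,0],[0.75,3.55,0,0,0,0],[0.75,3.55,0,0,0,0],[0.75,3.55,0,0,0,0],[0.75,3.55,0,0,0,0],[0.75,3.55,0,0,0,0],[0,0,0,0,0,-5.5],[0,0,0,0,0,-5.5],[0,0,0,0,0,-5.4],[0,0,0,0,0,0],[0,0,0,0,0,0]]]' --grip 255

```text
clock: 49.0
position: [0.3987, 0.1762, 0.1665]
orientation: [-180.0, -0.3, -176.3]
force: [-0.4, -0.0, 0.6]
grip_width: -0.001
```

```bash
python3 - <<'E'
from h import *
st(); go(.400,.175,.066,183.9)
E
```

```text
49.0 [0.3987 0.1762 0.1665] [-179.96   -0.28 -176.27] [-0.4 -0.   0.6] -0.0010075283502214677
tool cm dx -0.12 dy -0.13 dz 10.05 turn tz -0.2 (turn first)
```

Emit:
jog_arm --rows '[[[0,0,3,0,0,0],[0,0,3,0,0,0],[0,0,2.5,0,0,0],[0,0,1.5,0,0,0],[0,0,0,0,0,0],[-0.5,0,0,0,0,0],[-0.5,0,0,0,0,0],[-0.5,0,0,0,0,0],[-0.5,0,0,0,0,0],[-0.5,0,0,0,0,0],[-0.5,0,0,0,0,0],[-0.8,0,0,0,0,0],[-1,0,0,0,0,0],[-1,0,0,0,0,0],[-1,0,0,0,0,0],[-1,0,0,0,0,0],[-1,0,0,0,0,0],[-1,0,0,0,0,0],[-1,0,0,0,0,0],[-1,0,0,0,0,0]]]'

```text
clock: 50.67
position: [0.5175, 0.1842, 0.0665]
orientation: [-180.0, -0.2, -176.1]
force: [-2.9, -0.3, 3.8]
grip_width: -0.0
```

Emit:
jog_arm --rows '[[[-1,0,0,0,0,0],[-1,0,0,0,0,0],[-1,0,0,0,0,0],[-1,0,0,0,0,0],[-1,0,0,0,0,0],[-1,0,0,0,0,0],[-1,0,0,0,0,0],[-0.8,0,0,0,0,0],[-0.5,0,0,0,0,0],[0,0,0,0,0,0],[0,0,0,0,0,0]]]'

```text
clock: 51.58
position: [0.5996, 0.1899, 0.0661]
orientation: [-180.0, -0.2, -176.1]
force: [0.0, -0.6, 0.5]
grip_width: -0.001
```

Emit:
jog_arm --rows '[[[-0.4,0,0,0,0,0],[-0.4,0,0,0,0,0],[-0.3,0,0,0,0,0],[0,0,0,0,0,0],[0,0,0,0,0,0]]]'

```text
clock: 52.0
position: [0.6106, 0.1908, 0.0664]
orientation: [-180.0, -0.2, -176.1]
force: [0.1, 0.8, -0.0]
grip_width: -0.004
```

Emit:
jog_arm --rows '[[[-0.3,0,0,0,0,0],[-0.3,0,0,0,0,0],[0,0,0,0,0,0]]]'

```text
clock: 52.25
position: [0.6169, 0.1911, 0.0664]
orientation: [-180.0, -0.2, -176.1]
force: [1.2, -0.2, 1.0]
grip_width: -0.003
```

```bash
python3 - <<'E'
from h import *
s=st(); im=shot("top")
o=im[105:160,130:245]; cv2.imwrite("pics/t3.png",cv2.resize(o[...,::-1],None,fx=6,fy=6,interpolation=cv2.INTER_CUBIC))
E
```

```text
52.25 [0.6169 0.1911 0.0664] [-179.98   -0.19 -176.11] [ 1.2 -0.2  1. ] -0.0033936744406084986
```

Emit:
jog_arm --rows '[[[-0.3,0,0,0,0,0],[-0.2,0,0,0,0,0],[0,0,0,0,0,0]]]'

```text
clock: 52.55
position: [0.6217, 0.1915, 0.0663]
orientation: [-180.0, -0.2, -176.1]
force: [-0.2, -0.4, 0.2]
grip_width: -0.0
```

Emit:
jog_arm --rows '[[[-0.2,0,0,0,0,0],[-0.2,0,0,0,0,0],[0,0,0,0,0,0]]]'

```text
clock: 52.8
position: [0.6223, 0.1915, 0.066]
orientation: [-180.0, -0.5, -176.1]
force: [-24.4, -0.7, 15.3]
grip_width: 0.0
```

The force is 24 N and the motion has stopped, so the drawer is against its closed stop. Back off, lift and check.

Emit:
jog_arm --rows '[[[1,0,0,0,0,0],[3,0,0,0,0,0],[3,0,0,0,0,0],[0,0,-3.5,0,0,0],[0,0,-3.5,0,0,0],[0,0,-3.5,0,0,0],[2,-3,0,0,0,0],[2,-3,0,0,0,0],[2,-3,0,0,0,0],[0,0,0,0,0,0]]]'

```text
clock: 53.63
position: [0.4996, 0.0893, 0.1723]
orientation: [-179.9, -0.2, -176.2]
force: [-0.4, 0.6, 0.4]
grip_width: 0.0
```

```bash
python3 - <<'E'
from h import *
st(); im=shot("top")
a=cv2.resize(im[120:160,130:245],(575,200)); b=cv2.resize(shot("scene")[110:330,110:512],(575,315))
cv2.imwrite("pics/fin.png",np.vstack([a,b])[...,::-1])
E
```

```text
53.6333 [0.4996 0.0893 0.1723] [-179.9    -0.24 -176.24] [-0.4  0.6  0.4] 1.708282649899269e-05
```

View pics/fin.png

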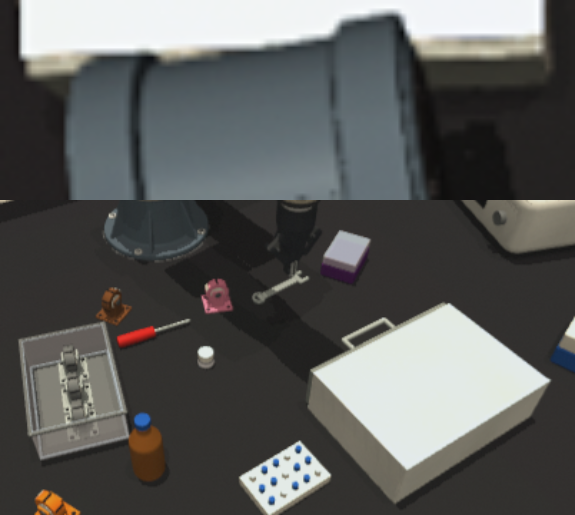

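The drawer is shut flush and the gap seen in the first crop is gone. The three casters are in the tub, and the arm touches nothing. Handing in.

```bash
python3 -c "
from plant import arm
print(arm.job_done())"
```

```text
the job is handed in; nothing more can be done
None
```

The job is handed in at about 54 s on the robot's clock. Five grey casters were present, and I spun and sorted all of them; `job_done()` reports no verdict.

- **Free casters:** two kept coasting after the rub. I stood them in the drawer, and they were upright with the drawer about 190 mm open in the last picture before closing.
- **Binding casters:** three stopped at once, and a top view showed their pale marks had turned out of sight. All three are in the reject tub in the final picture.
- **Drawer:** I pushed it in until it hit its stop at about 24 N, roughly 10 mm further in than where it started. The final picture shows it flush.
- **Other things on the bench:** the pot, bottle, wrench, screwdriver and tip box look unmoved, and the arm ended clear of everything.

**Went wrong on the way:**
- The first rub on one binding caster missed the wheel and the one on another was doubtful, so I pressed deeper and repeated both, the missed one twice.
- My first approach to one of the free casters ran into the last joint's limit. It touched nothing, and I redid it at another angle.

**Not checked:**
- Wheel angles were judged from pictures only.
- The two casters could not be seen once the drawer was closed.

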